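# Demagnetise a batch of steel parts in the tunnel demagnetiser

### The job

Demagnetise the loose steel parts lying on the bench (bearing, gear, hex nut, V-block: as many as are there): with the tunnel demagnetiser still off, lay them all in the tray of its brown push carriage, then click the selector round to the single-bar mark and, by its handle, push the carriage slowly through the tunnel until the whole tray is clear on the far side. Then turn the selector back to off (the dot) with the parts still in the tray, put the parts into the empty blue bin on the bench, and draw the empty carriage back to the infeed side, its tray clear of the tunnel, ready for the next batch; do not knock the other things on the bench about.

Things in the scene. Friction and masses are not known exactly. Their poses are not given: they have to be found in the camera images.
- demag: Demagnetiser, fixed: grey housing 210 mm (its x) by 80 mm (y) by 150 mm high, with a tunnel right through it along its y axis, 140 mm wide. A long aluminium slide bed runs through the tunnel. Origin at bench level under the tunnel's centre. Infeed side is +y, far (outfeed) side is -y.
- in_face (a point): Middle of the tunnel's infeed mouth, at the height of the bed's sliding face: demag (0, 40, 45) mm, axes as demag. The tunnel's roof is 70 mm above the bed. The bed's floor is 124 mm wide between two lips, 6 mm thick and 12 mm high; on this side it runs to demag y = 488 mm.
- out_face (a point): Middle of the tunnel's far mouth at bed height: demag (0, -40, 45) mm, axes as demag. On this side the bed ends in a rubber stop 12 mm high whose near face is at demag y = -264 mm.
- carriage: Brown phenolic push carriage, loose, 450 g (up to 30 % more or less), sliding on the bed with 4 mm play at each side, axes as demag. Origin: centre of its tray's underside. From the tray a tongue 44 mm wide, 8 mm thick runs to +y, to a guide shoe 116 by 44 by 8 mm centred at y = +270 mm that carries the handle. At the start the tray stands on the infeed side.
- tray_floor (a point): Middle of the tray's inner floor, 6 mm above the carriage's underside; axes as the carriage. The tray is 116 mm (x) by 170 mm (y) outside, 106 by 160 mm inside; its rim stands 10 mm above this floor.
- carriage_handle (a point): Point in the carriage's black upright handle, at carriage (0, 270, 65) mm, 15 mm below its top. The handle is a block 16 mm (x) by 36 mm (y), from 8 to 80 mm above the carriage's underside: pinch it from above across x.
- selector (a joint): Selector knob on the housing's top, rad, growing clockwise seen from above. Three click positions: 0 = off (mark: white dot), 0.8 = low (one white bar), 1.6 = high (two white bars). A spring detent pulls it to the nearest position (peak torque about 0.07 N m; it tips over half way, at 0.4 and 1.2). Starts at 0.
- selector_grip (a point): Point on the knob's vertical axis, 186 mm above the bench, 7 mm below the knob's top, at demag (30, 0) mm. The knob is a bar 42 mm long (this point's x; white pointer line at its +x end), 13 mm thick (its y), 32 mm high, on a 44 mm disc. At joint value q the bar's x is turned 0.8 - q counterclockwise from demag's x.
- bearing: Ball bearing, steel, a plain flat ring 47 mm in diameter and 18 mm high, 130 g. Origin at the centre of its underside, z along its axis. Lies flat. None if absent.
- gear: Spur gear, steel, 47 mm over the teeth and 16 mm thick, with a 26 mm hub on top up to 28 mm; 170 g. Origin at the centre of its underside, z along its axis, hub up. None if absent.
- hexnut: Large hex nut, steel, 41 mm across flats (the flats face along its y axis and 60 deg on either side of it), 24 mm high, 180 g. Origin at the centre of its underside, z up along its axis. None if absent.
- vblock: Steel V-block, 46 mm (x) by 40 mm (y) by 34 mm high, the V groove running along x on top; 300 g. Origin at the centre of its underside. Grip it across y. None if absent.
- bin: The empty blue parts bin standing on the bench beside the outfeed end, fixed. Origin at the centre of its underside. 150 mm (x) by 200 mm (y) outside, walls and floor 4 mm; the -x wall is 30 mm high, the sides 44 mm, the +x wall 52 mm.
- tape: Bystander: roll of tape lying flat, 56 mm across, 19 mm high, among the parts. Origin at the centre of its underside.
- screwdriver: Bystander: screwdriver, 190 mm, lying on the bench; origin under its middle.
- spanner: Bystander: steel spanner, 170 mm, lying flat; origin under its middle.
- oilcan: Bystander: white can, 52 mm across, 130 mm high, standing; origin at the centre of its underside.
- carton: Bystander: small closed cardboard carton, 55 by 55 by 50 mm; origin at the centre of its underside.
- pliers: Bystander: pliers lying flat, about 150 mm; origin under the middle.
- marker: Bystander: marker pen, 120 mm, lying; origin under its middle.
There are look-alikes about, which are no part of the job. Leave any purple, red or yellow look-alike of the gear alone.

How it is judged:
On the way, in this order (a step that is already met when the one before it is completed fails the run):
1. with the selector off and the tray on the infeed side, every part present lies in the tray (x of bearing in the frame of carriage between -0.053 and 0.053 m and y of bearing in the frame of carriage between -0.08 and 0.08 m and z of bearing in the frame of carriage between -0.005 and 0.035 m and x of gear in the frame of carriage between -0.053 and 0.053 m and y of gear in the frame of carriage between -0.08 and 0.08 m and z of gear in the frame of carriage between -0.005 and 0.035 m and x of hexnut in the frame of carriage between -0.053 and 0.053 m and y of hexnut in the frame of carriage between -0.08 and 0.08 m and z of hexnut in the frame of carriage between -0.005 and 0.035 m and x of vblock in the frame of carriage between -0.053 and 0.053 m and y of vblock in the frame of carriage between -0.08 and 0.08 m and z of vblock in the frame of carriage between -0.005 and 0.035 m and value of joint selector between -0.2 and 0.2 rad and x of carriage in the frame of demag between -0.03 and 0.03 m and z of carriage in the frame of demag between 0.03 and 0.06 m and y of carriage in the frame of demag above 0.12 m), for 0.2 s.
2. the selector is clicked to the single bar, the loaded tray still on the infeed side (x of bearing in the frame of carriage between -0.053 and 0.053 m and y of bearing in the frame of carriage between -0.08 and 0.08 m and z of bearing in the frame of carriage between -0.005 and 0.035 m and x of gear in the frame of carriage between -0.053 and 0.053 m and y of gear in the frame of carriage between -0.08 and 0.08 m and z of gear in the frame of carriage between -0.005 and 0.035 m and x of hexnut in the frame of carriage between -0.053 and 0.053 m and y of hexnut in the frame of carriage between -0.08 and 0.08 m and z of hexnut in the frame of carriage between -0.005 and 0.035 m and x of vblock in the frame of carriage between -0.053 and 0.053 m and y of vblock in the frame of carriage between -0.08 and 0.08 m and z of vblock in the frame of carriage between -0.005 and 0.035 m and value of joint selector between 0.6 and 1 rad and x of carriage in the frame of demag between -0.03 and 0.03 m and z of carriage in the frame of demag between 0.03 and 0.06 m and y of carriage in the frame of demag above 0.12 m), for 0.2 s.
3. the loaded tray is inside the tunnel with the selector on the single bar (x of bearing in the frame of carriage between -0.053 and 0.053 m and y of bearing in the frame of carriage between -0.08 and 0.08 m and z of bearing in the frame of carriage between -0.005 and 0.035 m and x of gear in the frame of carriage between -0.053 and 0.053 m and y of gear in the frame of carriage between -0.08 and 0.08 m and z of gear in the frame of carriage between -0.005 and 0.035 m and x of hexnut in the frame of carriage between -0.053 and 0.053 m and y of hexnut in the frame of carriage between -0.08 and 0.08 m and z of hexnut in the frame of carriage between -0.005 and 0.035 m and x of vblock in the frame of carriage between -0.053 and 0.053 m and y of vblock in the frame of carriage between -0.08 and 0.08 m and z of vblock in the frame of carriage between -0.005 and 0.035 m and value of joint selector between 0.6 and 1 rad and x of carriage in the frame of demag between -0.03 and 0.03 m and z of carriage in the frame of demag between 0.03 and 0.06 m and y of carriage in the frame of demag between -0.04 and 0.04 m).
4. the loaded tray is clear of the tunnel on the far side, the selector still on the single bar (x of bearing in the frame of carriage between -0.053 and 0.053 m and y of bearing in the frame of carriage between -0.08 and 0.08 m and z of bearing in the frame of carriage between -0.005 and 0.035 m and x of gear in the frame of carriage between -0.053 and 0.053 m and y of gear in the frame of carriage between -0.08 and 0.08 m and z of gear in the frame of carriage between -0.005 and 0.035 m and x of hexnut in the frame of carriage between -0.053 and 0.053 m and y of hexnut in the frame of carriage between -0.08 and 0.08 m and z of hexnut in the frame of carriage between -0.005 and 0.035 m and x of vblock in the frame of carriage between -0.053 and 0.053 m and y of vblock in the frame of carriage between -0.08 and 0.08 m and z of vblock in the frame of carriage between -0.005 and 0.035 m and value of joint selector between 0.6 and 1 rad and x of carriage in the frame of demag between -0.03 and 0.03 m and z of carriage in the frame of demag between 0.03 and 0.06 m and y of carriage in the frame of demag below -0.125 m), for 0.2 s.
5. the selector is back at off, the loaded tray still clear on the far side (x of bearing in the frame of carriage between -0.053 and 0.053 m and y of bearing in the frame of carriage between -0.08 and 0.08 m and z of bearing in the frame of carriage between -0.005 and 0.035 m and x of gear in the frame of carriage between -0.053 and 0.053 m and y of gear in the frame of carriage between -0.08 and 0.08 m and z of gear in the frame of carriage between -0.005 and 0.035 m and x of hexnut in the frame of carriage between -0.053 and 0.053 m and y of hexnut in the frame of carriage between -0.08 and 0.08 m and z of hexnut in the frame of carriage between -0.005 and 0.035 m and x of vblock in the frame of carriage between -0.053 and 0.053 m and y of vblock in the frame of carriage between -0.08 and 0.08 m and z of vblock in the frame of carriage between -0.005 and 0.035 m and value of joint selector between -0.2 and 0.2 rad and x of carriage in the frame of demag between -0.03 and 0.03 m and z of carriage in the frame of demag between 0.03 and 0.06 m and y of carriage in the frame of demag below -0.125 m), for 0.2 s.
At the end, for the whole second after the job is handed in: every part present rests inside the blue bin, released; the selector is at off (within 0.2 rad); the carriage lies on its bed with its tray on the infeed side, clear of the tunnel (origin more than 120 mm from the tunnel's centre) (x of bearing in the frame of bin between -0.072 and 0.072 m and y of bearing in the frame of bin between -0.097 and 0.097 m and z of each of bearing, gear, hexnut, vblock in the frame of bin below 0.045 m and linear speed of each of bearing, gear, hexnut, vblock below 0.03 m/s and x of gear in the frame of bin between -0.072 and 0.072 m and y of gear in the frame of bin between -0.097 and 0.097 m and x of hexnut in the frame of bin between -0.072 and 0.072 m and y of hexnut in the frame of bin between -0.097 and 0.097 m and x of vblock in the frame of bin between -0.072 and 0.072 m and y of vblock in the frame of bin between -0.097 and 0.097 m and value of joint selector between -0.2 and 0.2 rad and x of carriage in the frame of demag between -0.03 and 0.03 m and z of carriage in the frame of demag between 0.03 and 0.06 m and y of carriage in the frame of demag above 0.12 m); the robot touches nothing.
It fails at once if the carriage is shoved faster than 0.3 m/s through the tunnel while the selector is on (linear speed of carriage above 0.3 m/s and value of joint selector above 0.4 rad and y of carriage in the frame of demag between -0.12 and 0.12 m).
It fails at once if another thing on the bench is knocked more than 60 mm away (distance of any of tape, screwdriver, spanner, oilcan, carton, pliers, marker from where it was at the start of the episode above 0.06 m).
It fails at once if the can is knocked over (angle between oilcan's own z axis and vertical above 0.8 rad).
Of bearing, gear, hexnut, vblock only 2 to 3 are there at a start; the rules pass over those that are not, and their reading is None.
At some moment in a run one of bearing, gear, hexnut, vblock may be knocked a few centimetres aside while the robot is not near it.
Once in a run the grip may slacken for a moment while it holds something.
It also fails if it takes over 210 s, if anything falls off the work surface, if the arm or the gripper's body presses on something with over 40 N, if the wrist force passes 120 N, or if a joint passes its speed limit or range.

### The arm

A 6-joint arm with a two-finger parallel gripper is mounted at the origin on the work surface. World frame = base frame: x ahead of the robot, y to its left, z up, the work surface at z = 0. Lengths are in m, angles in rad, forces in N, time in s.
With the tool pointing down it reaches from about 0.35 to 0.975 m from the base axis. Payload 4.9 kg.
Tool frame: the origin (TCP) lies at the very end of the fingers, on their centre line; the grasp point (between the pads) lies 19 mm behind it; z points along the fingers, y is the line along which they close (so a half turn about z gives the same grasp; the last joint's range is limited). The gripper opens to 85 mm and grips with 20 to 120 N. Pads are 22 mm wide; open, the fingers measure 114 mm over their backs; the gripper's body (76 mm by 85 mm) begins 54 mm behind the grasp point. The pads swing forward as they close: fully open they stand 13 mm farther back than shut.
Start: joints at [1.17, 0.053, 1.613, -0, 1.476, -0.119], TCP at [0.174, 0.6, 0.231] pointing down, gripper open.
Joint ranges: [-3.01, 3.01], [-1.01, 2.22], [0.06, 2.58], [-1.02, 4.17], [0.09, 2.62], [-3.14, 3.14]. Speed limits (rad/s): [2.57, 2.57, 3.14, 3.14, 3.14, 3.14].

### API

Orientations are given as a unit quaternion [w, x, y, z].
In Python, from plant import manip gives the robot as it stands.
- The arm moves only by the tool send_rows, never from a script. Its argument "increments" is a list of rows, each an object of numbers: "claw": the closure, from -1 (fully open) to 1 (shut); "dx", "dy", "dz": the shift along the tool's x, y, z in units of 0.5 m (1.0 is 0.5 m); "yaw": the turn about the tool's z in units of 1.5 rad (1.0 is 1.5 rad). A call has 1 to 20 rows; each row is the pose to reach, as a shift and turn from the pose commanded when the call began, along the tool's axes at that moment; what a row does not reach only later rows make up. A row lasts 1/8 s, in which the tool goes at most 62.5 mm and 10.7 degrees, less where a joint would pass 70% of its speed; a pose out of reach is approached as far as the arm can. A call with a number of a shift or a turn outside -1 to 1 is refused whole. A call with a gripper value outside its range is refused whole. The fingers move at their own pace and stop on an object; the grip force is fixed at half the most. Time passes only in rows, so rows that repeat a pose let the fingers close. It gives the time, the measured TCP pose, the force, the opening and the grip force at its end, in the units of the state.
- manip.state(): the state, without advancing time (a new reading comes with each control period).
- manip.grab_frame(name): name is "side" or "top"; returns the picture (480x640x3 uint8, red, green, blue); there is no depth.
- manip.camera_params(name): a dict with "camera_matrix" (3x3 intrinsics, pixels), "k1" (the pictures are not rectified: a ray, as slopes to the right and down, at radius r is drawn at 1 + k1 r^2 times it, then the intrinsics apply), "extrinsics" (4x4, takes a point from world to camera coordinates). Camera axes: x right, y down, z forward; pixel columns grow to the right and rows downward; lengths in m; the calibration is good to about 2 mm. A picture is of the moment at which its call begins. camera_params takes no time and is no camera call.
- manip.job_done(): hands the job in; it is judged then, once.
The state is a dict: "time": time; "joint_pos": joint angles; "joint_vel": joint speeds; "joint_efforts": joint torques, N m; "tool_pos": TCP position; "tool_rot": TCP orientation; "contact_force": force on the tool from outside, world axes, zero at the start; "ft_torque": the same for the moment, N m; "gripper_width": opening from 0.0 (shut) to 1.0 (fully open); "grasp_force": force on a finger pad.
Only numpy, scipy, OpenCV 4.12 (cv2) and the standard library are available. Lean on these libraries where they do the work, as an engineer would, in place of code of your own. Each camera call takes 0.05 s, during which the arm holds its last target. There are 200 camera calls.

## Working session

There is one attempt and no reset: what is moved stays moved. The work goes in short steps, Python scripts to look and compute and a tool call to move; the robot and the scene stay as the last step left them, time stands still between calls to the robot, and variables do not carry over. Pictures are saved under pics/ and viewed, at most 14 in all, crops included, and the job is handed in when it is done.

Besides the shell and the picture viewer there is one more tool, called as a command line: name --argument value ..., lists and objects as JSON in quotes. send_rows: Moves the arm, as the interface text tells. Shifts and turns lie within -1 to 1; 1 stands for 0.5 m of shift or 1.5 rad of turn. Its arguments: {"type":"object","properties":{"increments":{"type":"array","items":{"type":"object","properties":{"claw":{"type":"number"},"dx":{"type":"number"},"dy":{"type":"number"},"dz":{"type":"number"},"yaw":{"type":"number"}}}}},"required":["increments"]}

```bash
ls; mkdir -p pics
cat > h.py <<'E'
import numpy as np, cv2
from plant import manip
def snap(n,f):
    im=manip.grab_frame(n); cv2.imwrite(f'pics/{f}.png',im[:,:,::-1]); return im
def ray(n,u,v):
    p=manip.camera_params(n);K=np.array(p['camera_matrix']);E=np.array(p['extrinsics']);k=p['k1']
    d=np.array([(u-K[0,2])/K[0,0],(v-K[1,2])/K[1,1]]);s=d.copy()
    for _ in range(30): s=d/(1+k*(s@s))
    R=E[:3,:3];return -R.T@E[:3,3],R.T@np.array([s[0],s[1],1])
def at(n,u,v,z):
    o,d=ray(n,u,v);return o+d*(z-o[2])/d[2]
def proj(n,P):
    p=manip.camera_params(n);K=np.array(p['camera_matrix']);E=np.array(p['extrinsics']);k=p['k1']
    c=E[:3,:3]@np.array(P)+E[:3,3];s=c[:2]/c[2];s=s*(1+k*(s@s));return K[:2,:2]@s+K[:2,2]
E
python3 - <<'E'
from h import *
np.set_printoptions(precision=4,suppress=True)
for n in('top','side'):
    snap(n,n+'0');p=manip.camera_params(n);print(n,p['camera_matrix'],p['k1']);o,d=ray(n,320,240);print(o,d)
print(manip.state())
E
```

```text
pics
top [[557.9616   0.     312.4561]
 [  0.     557.9616 233.9358]
 [  0.       0.       1.    ]] -0.021491055052150966
[0.3383 0.0526 1.7977] [ 0.1178 -0.0117 -0.9931]
side [[571.9314   0.     318.0115]
 [  0.     571.9314 253.1372]
 [  0.       0.       1.    ]] -0.020171756509926517
[0.2379 1.0934 0.968 ] [ 0.2245 -0.7785 -0.5865]
{'time': 0.1, 'joint_pos': array([ 1.17  ,  0.0533,  1.6142, -0.    ,  1.476 , -0.119 ]), 'joint_vel': array([ 0.0005, -0.0002, -0.0034, -0.0018, -0.0022,  0.0024]), 'joint_efforts': array([  0.0007, -39.4903, -37.1365,   0.    ,   0.0039,   0.    ]), 'tool_pos': array([0.1736, 0.5998, 0.2302]), 'tool_rot': array([-0.0002,  0.1405,  0.9901, -0.0009]), 'contact_force': array([ 0.8214,  0.0363, -0.5874]), 'ft_torque': array([-0.0266,  0.0169, -0.0178]), 'grasp_force': 0.0, 'gripper_width': 0.9978436083434113}
```

View pics/top0.png

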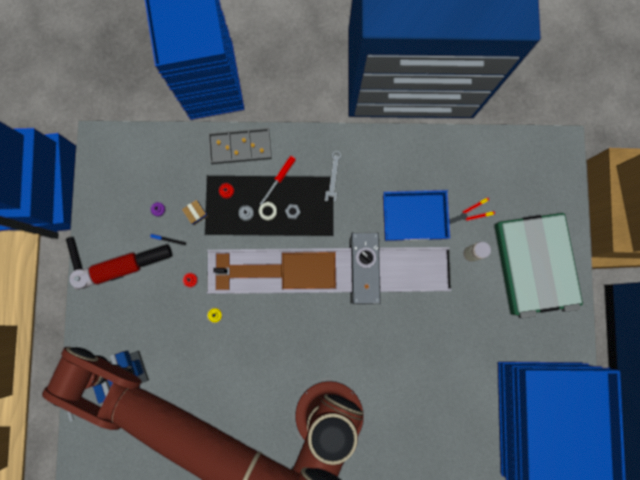

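View pics/side0.png

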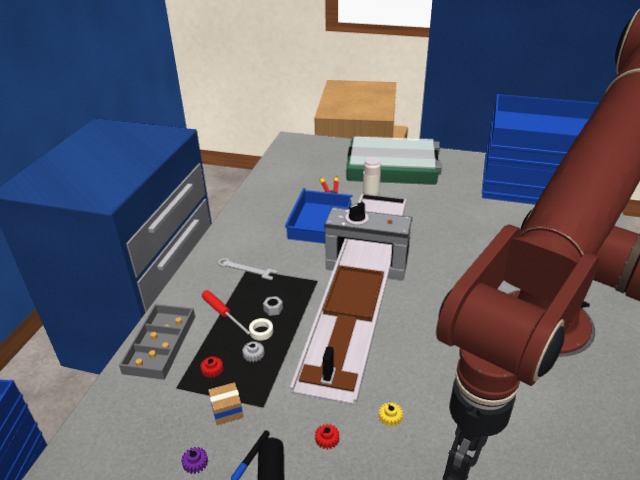

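The top view shows the demag at about (366,268), the carriage tray at (308,270) and its handle at (221,270). The gear is at (246,212), the tape at (268,211) and the nut at (292,212), with the bin at (416,215). I'll enlarge the view to measure these.

Run:
```python
from h import *
t=cv2.imread('pics/top0.png');
a=cv2.resize(t[170:310,200:340],None,fx=5.6,fy=4.2,interpolation=cv2.INTER_CUBIC) if 0 else cv2.resize(t[170:310,195:345],None,fx=4,fy=4,interpolation=cv2.INTER_CUBIC)
cv2.imwrite('pics/c1.png',a)
cv2.imwrite('pics/c2.png',cv2.resize(t[180:310,340:500],None,fx=4,fy=4,interpolation=cv2.INTER_CUBIC))
s=cv2.imread('pics/side0.png');cv2.imwrite('pics/c3.png',cv2.resize(s[180:400,190:420],None,fx=2.6,fy=2.6,interpolation=cv2.INTER_CUBIC))
```

```text
(no output)
```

View pics/c1.png

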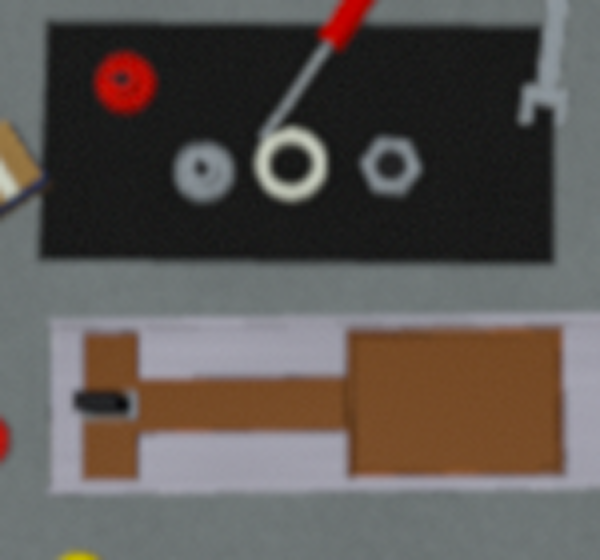

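View pics/c2.png

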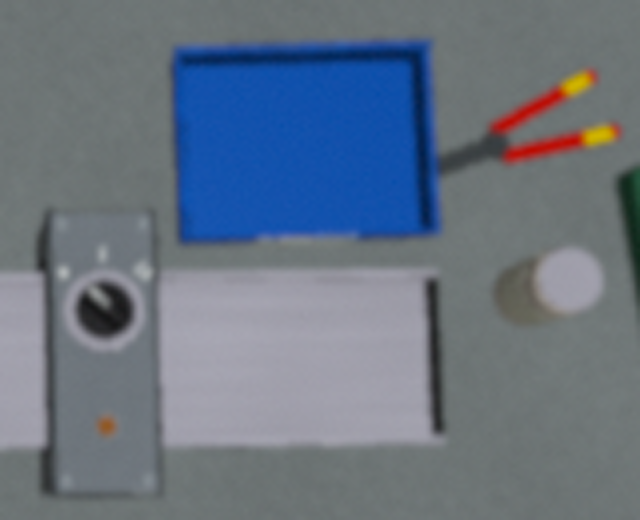

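View pics/c3.png

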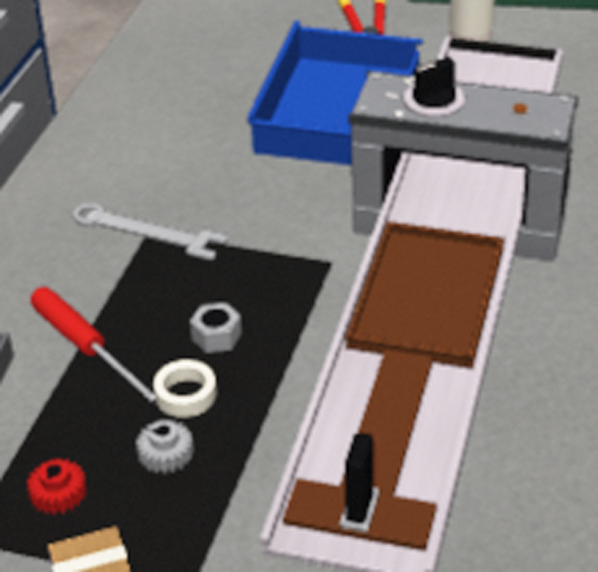

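Present: the gear (c1 at 204,170) and the hex nut (391,165, flats facing up and down in the image, i.e. world x). There is no bearing or V-block. The tray corners in c1 are about (348,328), (562,326), (565,475) and (349,477). The housing top corners in c2 are (47,210), (155,210), (160,494) and (45,494), and the knob is at (105,308).

Run:
```python
from h import *
np.set_printoptions(precision=4,suppress=True)
t=cv2.imread('pics/top0.png')
def seg(x0,x1,y0,y1,f,name,z):
    m=f(t[y0:y1,x0:x1].astype(int)).astype(np.uint8)
    n,l,st,c=cv2.connectedComponentsWithStats(m);i=1+np.argmax(st[1:,4])
    cs,_=cv2.findContours((l==i).astype(np.uint8),cv2.RETR_EXTERNAL,cv2.CHAIN_APPROX_NONE)
    r=cv2.minAreaRect(cs[0]);ctr=np.array(r[0])+[x0,y0]
    print(name,'rect',ctr,r[1:], 'mom',c[i]+[x0,y0],'w',at('top',*ctr,z))
    return (l==i),x0,y0
g=lambda a:a.max(2)>75
seg(235,258,200,226,g,'gear z14',.014);seg(280,305,200,226,g,'nut',.024)
br=lambda a:(a[...,2]-a[...,0]>50)
seg(278,345,245,297,br,'tray',.061)
bl=lambda a:(a[...,0]-a[...,2]>50)
seg(378,455,185,245,bl,'bin',.04)
c1=lambda x,y,z:at('top',(x+.5)/4-.5+195,(y+.5)/4-.5+170,z)
c2=lambda x,y,z:at('top',(x+.5)/4-.5+340,(y+.5)/4-.5+180,z)
for n,f,z,L in(('tray',c1,.061,[(348,328),(562,326),(565,475),(349,477)]),('house',c2,.15,[(47,210),(155,210),(160,494),(45,494)]),('knob disc',c2,.156,[(105,308)]),('knob top',c2,.193,[(105,304)]),('bed',c1,.051,[(50,318),(50,492)]),('bedout',c2,.051,[(440,272),(440,443)]),('shoe',c1,.053,[(84,333),(137,333),(137,479),(84,479)]),('bin',c2,.044,[(175,47),(430,40),(438,232),(181,240)])):
    P=np.array([f(x,y,z) for x,y in L]);print(n,P[:,:2].tolist() and P[:,:2],'mean',P.mean(0))
# nut orientation
m,x0,y0=seg(280,305,200,226,g,'nut',.024)
ys,xs=np.nonzero(m);c=np.array([xs.mean(),ys.mean()])
d=np.array([xs,ys]).T-c
for th in range(-30,31,5):
    a=np.radians(th);w=[np.ptp(d@[np.sin(a+k),np.cos(a+k)]) for k in(0,np.pi/3,2*np.pi/3)];print(th,np.round(w,1),end=' ')
```

```text
gear z14 rect [246. 213.] ((14.0, 14.0), 90.0) mom [245.5789 212.5205] w [0.6358 0.2721 0.014 ]
nut rect [292. 211.] ((14.0, 14.0), 90.0) mom [292.1206 211.0142] w [0.642  0.1227 0.024 ]
tray rect [306. 270.] ((36.0, 56.0), 90.0) mom [307.5387 270.0527] w [0.4499 0.0751 0.061 ]
bin rect [416.0197 214.7078] ((49.453147888183594, 65.6968765258789), 88.40885925292969) mom [415.9277 214.6101] w [ 0.6309 -0.274   0.04  ]
tray [[ 0.5066  0.1519]
 [ 0.5097 -0.0153]
 [ 0.3938 -0.0181]
 [ 0.3907  0.1492]] mean [0.4502 0.0669 0.061 ]
house [[ 0.5582 -0.06  ]
 [ 0.559  -0.1405]
 [ 0.349  -0.143 ]
 [ 0.3482 -0.0587]] mean [ 0.4536 -0.1005  0.15  ]
knob disc [[ 0.4849 -0.1024]] mean [ 0.4849 -0.1024  0.156 ]
knob top [[ 0.4845 -0.099 ]] mean [ 0.4845 -0.099   0.193 ]
bed [[0.5133 0.3872]
 [0.377  0.3827]] mean [0.4452 0.385  0.051 ]
bedout [[ 0.5251 -0.3764]
 [ 0.391  -0.3735]] mean [ 0.458 -0.375  0.051]
shoe [[0.5015 0.3597]
 [0.5019 0.318 ]
 [0.3877 0.3148]
 [0.3873 0.3562]] mean [0.4446 0.3372 0.053 ]
bin [[ 0.705  -0.1697]
 [ 0.7127 -0.3743]
 [ 0.5577 -0.3773]
 [ 0.5494 -0.1733]] mean [ 0.6312 -0.2737  0.044 ]
nut rect [292. 211.] ((14.0, 14.0), 90.0) mom [292.1206 211.0142] w [0.642  0.1227 0.024 ]
-30 [14.9 15.1 14. ] -25 [14.7 14.9 14.2] -20 [14.4 14.6 14.3] -15 [14.1 14.1 14.3] -10 [14.1 14.  14.2] -5 [14.1 13.8 14. ] 0 [14.  14.1 14.2] 5 [14.5 14.4 14.5] 10 [14.8 14.5 14.7] 15 [15.1 14.6 14.8] 20 [15.2 14.5 15. ] 25 [15.2 14.3 15. ] 30 [15.1 14.  14.9]
```

```bash
cat >> h.py <<'E'
from scipy.spatial.transform import Rotation as Ro
def plan(*w):
    """world waypoints (x,y,z,psi=heading of tool y) -> rows dx,dy,dz,yaw from the present pose"""
    s=manip.state();q=s['tool_rot'];R=Ro.from_quat([q[1],q[2],q[3],q[0]]).as_matrix();p=s['tool_pos']
    psi=np.arctan2(R[1,1],R[0,1])
    print('t',round(s['time'],2),'tcp',np.round(p,4),'psi',round(psi,3),'w',round(s['gripper_width'],3),'F',np.round(s['contact_force'],1),'g',round(s['grasp_force'],1))
    for x,y,z,a in w:
        d=R.T@(np.array([x,y,z])-p)/.5
        print((x,y,z,a),'->',np.round(d,3).tolist(),'yaw',round(-((a-psi+np.pi)%(2*np.pi)-np.pi)/1.5,3))
E
python3 -c "
from h import *
plan((.637,.273,.25,0),(.637,.273,.1,0),(.637,.273,.001,0))"
```

```text
t 0.1 tcp [0.1736 0.5998 0.2302] psi 1.289 w 0.998 F [ 0.8  0.  -0.6] g 0.0
(0.637, 0.273, 0.25, 0) -> [-1.072, -0.37, -0.039] yaw 0.859
(0.637, 0.273, 0.1, 0) -> [-1.072, -0.37, 0.261] yaw 0.859
(0.637, 0.273, 0.001, 0) -> [-1.072, -0.369, 0.459] yaw 0.859
```

send_rows --increments '[{"dx": -0.95, "dy": -0.37, "dz": -0.04, "yaw": 0.859, "claw": -1}, {"dx": -0.95, "dy": -0.37, "dz": -0.04, "yaw": 0.859, "claw": -1}, {"dx": -0.95, "dy": -0.37, "dz": -0.04, "yaw": 0.859, "claw": -1}, {"dx": -0.95, "dy": -0.37, "dz": -0.04, "yaw": 0.859, "claw": -1}, {"dx": -0.95, "dy": -0.37, "dz": -0.04, "yaw": 0.859, "claw": -1}, {"dx": -0.95, "dy": -0.37, "dz": -0.04, "yaw": 0.859, "claw": -1}, {"dx": -0.95, "dy": -0.37, "dz": -0.04, "yaw": 0.859, "claw": -1}, {"dx": -0.95, "dy": -0.37, "dz": -0.04, "yaw": 0.859, "claw": -1}, {"dx": -0.95, "dy": -0.37, "dz": -0.04, "yaw": 0.859, "claw": -1}, {"dx": -0.95, "dy": -0.37, "dz": -0.04, "yaw": 0.859, "claw": -1}, {"dx": -0.95, "dy": -0.37, "dz": -0.04, "yaw": 0.859, "claw": -1}, {"dx": -0.95, "dy": -0.37, "dz": -0.04, "yaw": 0.859, "claw": -1}]'

```text
time: 1.6
tool_pos: [0.5775, 0.2917, 0.2513]
tool_rot: [-0.0, 0.706, 0.708, -0.0]
contact_force: [-0.6, 0.2, -0.7]
gripper_width: 0.997
grasp_force: 0.0
```

```bash
python3 -c "
from h import *
plan((.637,.273,.1,0),(.637,.273,.001,0))"
```

```text
t 1.6 tcp [0.5775 0.2917 0.2513] psi 0.003 w 0.997 F [-0.6  0.2 -0.7] g 0.0
(0.637, 0.273, 0.1, 0) -> [-0.038, 0.119, 0.303] yaw 0.002
(0.637, 0.273, 0.001, 0) -> [-0.038, 0.119, 0.501] yaw 0.002
```

send_rows --increments '[{"dx": -0.038, "dy": 0.119, "dz": 0.1, "claw": -1}, {"dx": -0.038, "dy": 0.119, "dz": 0.2, "claw": -1}, {"dx": -0.038, "dy": 0.119, "dz": 0.3, "claw": -1}, {"dx": -0.038, "dy": 0.119, "dz": 0.36, "claw": -1}, {"dx": -0.038, "dy": 0.119, "dz": 0.42, "claw": -1}, {"dx": -0.038, "dy": 0.119, "dz": 0.46, "claw": -1}, {"dx": -0.038, "dy": 0.119, "dz": 0.5, "claw": -1}, {"dx": -0.038, "dy": 0.119, "dz": 0.5, "claw": -1}, {"dx": -0.038, "dy": 0.119, "dz": 0.5, "claw": 0.3}, {"dx": -0.038, "dy": 0.119, "dz": 0.5, "claw": 0.3}, {"dx": -0.038, "dy": 0.119, "dz": 0.5, "claw": 0.6}, {"dx": -0.038, "dy": 0.119, "dz": 0.5, "claw": 0.6}, {"dx": -0.038, "dy": 0.119, "dz": 0.5, "claw": 0.6}, {"dx": -0.038, "dy": 0.119, "dz": 0.5, "claw": 0.6}]'

```text
invalid input
```

```bash
python3 -c "
from h import *
plan((.637,.273,.12,0),(.4495,.112,.15,0),(.4495,.112,.055,0))"
```

```text
t 1.6 tcp [0.5775 0.2917 0.2513] psi 0.003 w 0.997 F [-0.6  0.2 -0.7] g 0.0
(0.637, 0.273, 0.12, 0) -> [-0.038, 0.119, 0.263] yaw 0.002
(0.4495, 0.112, 0.15, 0) -> [-0.359, -0.257, 0.203] yaw 0.002
(0.4495, 0.112, 0.055, 0) -> [-0.359, -0.257, 0.393] yaw 0.002
```

The call was refused, probably because `yaw` was missing. I'll include every field.

send_rows --increments '[{"dx": -0.038, "dy": 0.119, "dz": 0.1, "yaw": 0, "claw": -1}, {"dx": -0.038, "dy": 0.119, "dz": 0.2, "yaw": 0, "claw": -1}, {"dx": -0.038, "dy": 0.119, "dz": 0.3, "yaw": 0, "claw": -1}, {"dx": -0.038, "dy": 0.119, "dz": 0.36, "yaw": 0, "claw": -1}, {"dx": -0.038, "dy": 0.119, "dz": 0.42, "yaw": 0, "claw": -1}, {"dx": -0.038, "dy": 0.119, "dz": 0.46, "yaw": 0, "claw": -1}, {"dx": -0.038, "dy": 0.119, "dz": 0.5, "yaw": 0, "claw": -1}, {"dx": -0.038, "dy": 0.119, "dz": 0.5, "yaw": 0, "claw": -1}, {"dx": -0.038, "dy": 0.119, "dz": 0.5, "yaw": 0, "claw": 0.3}, {"dx": -0.038, "dy": 0.119, "dz": 0.5, "yaw": 0, "claw": 0.3}, {"dx": -0.038, "dy": 0.119, "dz": 0.5, "yaw": 0, "claw": 0.6}, {"dx": -0.038, "dy": 0.119, "dz": 0.5, "yaw": 0, "claw": 0.6}, {"dx": -0.038, "dy": 0.119, "dz": 0.5, "yaw": 0, "claw": 0.6}, {"dx": -0.038, "dy": 0.119, "dz": 0.5, "yaw": 0, "claw": 0.6}]'

```text
time: 3.35
tool_pos: [0.6395, 0.272, 0.0034]
tool_rot: [0.001, 0.707, 0.707, 0.001]
contact_force: [-0.4, 1.0, 6.1]
gripper_width: 0.52
grasp_force: 61.9
```

```bash
python3 -c "
from h import *
plan((.637,.273,.12,0),(.4495,.112,.15,0),(.4495,.112,.055,0))"
```

```text
t 3.35 tcp [0.6395 0.272  0.0034] psi 0.0 w 0.52 F [-0.4  1.   6.1] g 61.9
(0.637, 0.273, 0.12, 0) -> [0.002, -0.004, -0.233] yaw 0.0
(0.4495, 0.112, 0.15, 0) -> [-0.32, -0.379, -0.295] yaw 0.0
(0.4495, 0.112, 0.055, 0) -> [-0.32, -0.38, -0.105] yaw 0.0
```

send_rows --increments '[{"dx": 0, "dy": -0.002, "dz": -0.1, "yaw": 0, "claw": 0.6}, {"dx": 0, "dy": -0.002, "dz": -0.2, "yaw": 0, "claw": 0.6}, {"dx": 0, "dy": -0.002, "dz": -0.3, "yaw": 0, "claw": 0.6}, {"dx": -0.08, "dy": -0.1, "dz": -0.3, "yaw": 0, "claw": 0.6}, {"dx": -0.16, "dy": -0.2, "dz": -0.3, "yaw": 0, "claw": 0.6}, {"dx": -0.24, "dy": -0.3, "dz": -0.3, "yaw": 0, "claw": 0.6}, {"dx": -0.325, "dy": -0.38, "dz": -0.3, "yaw": 0, "claw": 0.6}, {"dx": -0.325, "dy": -0.38, "dz": -0.3, "yaw": 0, "claw": 0.6}]'

```text
time: 4.35
tool_pos: [0.4441, 0.107, 0.1488]
tool_rot: [-0.001, 0.708, 0.706, -0.002]
contact_force: [2.0, 0.5, -2.3]
gripper_width: 0.52
grasp_force: 62.2
```

```bash
python3 -c "
from h import *
plan((.4495,.109,.07,0),(.4495,.109,.054,0))"
```

```text
t 4.35 tcp [0.4441 0.107  0.1488] psi -0.002 w 0.52 F [ 2.   0.5 -2.3] g 62.2
(0.4495, 0.109, 0.07, 0) -> [0.004, 0.011, 0.158] yaw -0.002
(0.4495, 0.109, 0.054, 0) -> [0.004, 0.012, 0.19] yaw -0.002
```

send_rows --increments '[{"dx": 0, "dy": 0, "dz": 0.08, "yaw": 0, "claw": 0.6}, {"dx": 0, "dy": 0, "dz": 0.14, "yaw": 0, "claw": 0.6}, {"dx": 0, "dy": 0, "dz": 0.17, "yaw": 0, "claw": 0.6}, {"dx": 0, "dy": 0, "dz": 0.185, "yaw": 0, "claw": 0.6}, {"dx": 0, "dy": 0, "dz": 0.192, "yaw": 0, "claw": 0.6}, {"dx": 0, "dy": 0, "dz": 0.192, "yaw": 0, "claw": 0.6}, {"dx": 0, "dy": 0, "dz": 0.192, "yaw": 0, "claw": 0.6}]'

```text
time: 5.22
tool_pos: [0.449, 0.1091, 0.0562]
tool_rot: [0.001, 0.707, 0.707, 0.001]
contact_force: [-0.4, -0.3, -2.4]
gripper_width: 0.521
grasp_force: 62.3
```

```bash
python3 -c "
from h import *
plan((.4495,.109,.054,0))"
```

```text
t 5.22 tcp [0.449  0.1091 0.0562] psi 0.001 w 0.521 F [-0.4 -0.3 -2.4] g 62.3
(0.4495, 0.109, 0.054, 0) -> [-0.0, 0.001, 0.004] yaw 0.0
```

send_rows --increments '[{"dx": 0, "dy": 0, "dz": 0.003, "yaw": 0, "claw": 0.6}, {"dx": 0, "dy": 0, "dz": 0.004, "yaw": 0, "claw": 0.6}, {"dx": 0, "dy": 0, "dz": 0.004, "yaw": 0, "claw": -0.35}, {"dx": 0, "dy": 0, "dz": 0.004, "yaw": 0, "claw": -0.35}, {"dx": 0, "dy": 0, "dz": 0.004, "yaw": 0, "claw": -0.35}, {"dx": 0, "dy": 0, "dz": -0.04, "yaw": 0, "claw": -0.35}, {"dx": 0, "dy": 0, "dz": -0.12, "yaw": 0, "claw": -0.35}, {"dx": 0, "dy": 0, "dz": -0.22, "yaw": 0, "claw": -0.8}, {"dx": 0, "dy": 0.1, "dz": -0.22, "yaw": 0, "claw": -0.8}, {"dx": 0, "dy": 0.2, "dz": -0.22, "yaw": 0, "claw": -0.8}, {"dx": 0, "dy": 0.2, "dz": -0.22, "yaw": 0, "claw": -0.8}]'

```text
time: 6.6
tool_pos: [0.55, 0.1087, 0.1643]
tool_rot: [-0.0, 0.707, 0.707, -0.001]
contact_force: [-0.9, 0.2, 0.0]
gripper_width: 0.899
grasp_force: 0.0
```

```bash
python3 -c "
from h import *
t=snap('side','s1');cv2.imwrite('pics/s1c.png',cv2.resize(t[180:400,190:420,::-1],None,fx=2.6,fy=2.6,interpolation=cv2.INTER_CUBIC))
print(proj('side',(.642,.1225,.012)), proj('side',(.449,.109,.06)))
plan((.642,.1225,.25,0),(.642,.1225,.1,-.08),(.642,.1225,.001,-.08))"
```

```text
[273.10227308 306.63000726] [350.98523615 301.49928026]
t 6.65 tcp [0.5485 0.1089 0.1643] psi 0.0 w 0.901 F [-0.9 -0.1  0. ] g 0.0
(0.642, 0.1225, 0.25, 0) -> [0.027, 0.187, -0.172] yaw 0.0
(0.642, 0.1225, 0.1, -0.08) -> [0.027, 0.187, 0.128] yaw 0.053
(0.642, 0.1225, 0.001, -0.08) -> [0.027, 0.188, 0.326] yaw 0.053
```

View pics/s1c.png

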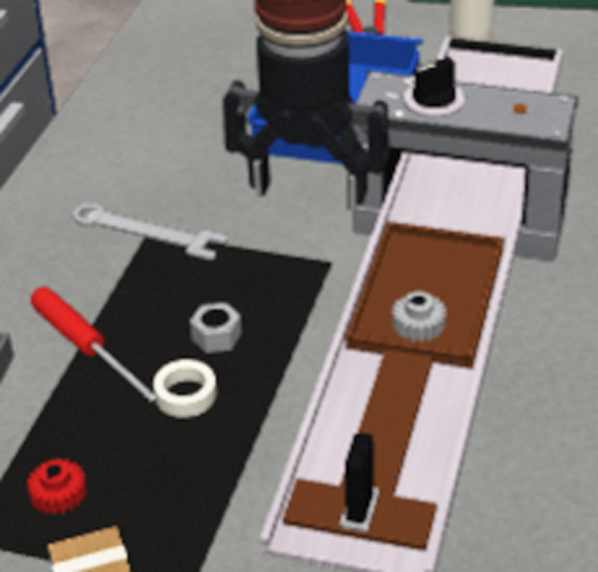

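The gear lies in the tray at (351,302) in the side image, and the nut hasn't moved (273,306). Next I'll grasp the nut.

send_rows --increments '[{"dx": 0.027, "dy": 0.1, "dz": 0, "yaw": 0.053, "claw": -1}, {"dx": 0.027, "dy": 0.187, "dz": 0, "yaw": 0.053, "claw": -1}, {"dx": 0.027, "dy": 0.187, "dz": 0.06, "yaw": 0.053, "claw": -1}, {"dx": 0.027, "dy": 0.187, "dz": 0.14, "yaw": 0.053, "claw": -1}, {"dx": 0.027, "dy": 0.187, "dz": 0.22, "yaw": 0.053, "claw": -1}, {"dx": 0.027, "dy": 0.187, "dz": 0.28, "yaw": 0.053, "claw": -1}, {"dx": 0.027, "dy": 0.187, "dz": 0.32, "yaw": 0.053, "claw": -1}, {"dx": 0.027, "dy": 0.187, "dz": 0.32, "yaw": 0.053, "claw": -1}, {"dx": 0.027, "dy": 0.187, "dz": 0.32, "yaw": 0.053, "claw": 0.3}, {"dx": 0.027, "dy": 0.187, "dz": 0.32, "yaw": 0.053, "claw": 0.3}, {"dx": 0.027, "dy": 0.187, "dz": 0.32, "yaw": 0.053, "claw": 0.6}, {"dx": 0.027, "dy": 0.187, "dz": 0.32, "yaw": 0.053, "claw": 0.6}, {"dx": 0.027, "dy": 0.187, "dz": 0.32, "yaw": 0.053, "claw": 0.6}, {"dx": 0.027, "dy": 0.187, "dz": 0.32, "yaw": 0.053, "claw": 0.6}]'

```text
time: 8.4
tool_pos: [0.6432, 0.1227, 0.0074]
tool_rot: [0.001, 0.734, 0.679, 0.001]
contact_force: [0.3, 0.5, 6.1]
gripper_width: 0.462
grasp_force: 62.8
```

```bash
python3 -c "
from h import *
plan((.642,.1225,.15,-.08),(.4505,.028,.15,0.017))"
```

```text
t 8.4 tcp [0.6432 0.1227 0.0074] psi -0.079 w 0.462 F [0.3 0.5 6.1] g 62.8
(0.642, 0.1225, 0.15, -0.08) -> [-0.0, -0.002, -0.285] yaw 0.001
(0.4505, 0.028, 0.15, 0.017) -> [-0.219, -0.368, -0.287] yaw -0.064
```

send_rows --increments '[{"dx": 0, "dy": 0, "dz": -0.1, "yaw": 0, "claw": 0.6}, {"dx": 0, "dy": 0, "dz": -0.2, "yaw": 0, "claw": 0.6}, {"dx": 0, "dy": 0, "dz": -0.29, "yaw": 0, "claw": 0.6}, {"dx": -0.06, "dy": -0.1, "dz": -0.29, "yaw": -0.064, "claw": 0.6}, {"dx": -0.12, "dy": -0.2, "dz": -0.29, "yaw": -0.064, "claw": 0.6}, {"dx": -0.18, "dy": -0.3, "dz": -0.29, "yaw": -0.064, "claw": 0.6}, {"dx": -0.219, "dy": -0.368, "dz": -0.29, "yaw": -0.064, "claw": 0.6}, {"dx": -0.219, "dy": -0.368, "dz": -0.29, "yaw": -0.064, "claw": 0.6}, {"dx": -0.219, "dy": -0.368, "dz": -0.22, "yaw": -0.064, "claw": 0.6}, {"dx": -0.219, "dy": -0.368, "dz": -0.16, "yaw": -0.064, "claw": 0.6}, {"dx": -0.219, "dy": -0.368, "dz": -0.12, "yaw": -0.064, "claw": 0.6}, {"dx": -0.219, "dy": -0.368, "dz": -0.108, "yaw": -0.064, "claw": 0.6}, {"dx": -0.219, "dy": -0.368, "dz": -0.108, "yaw": -0.064, "claw": 0.6}, {"dx": -0.219, "dy": -0.368, "dz": -0.108, "yaw": -0.064, "claw": 0.6}]'

```text
time: 10.15
tool_pos: [0.4506, 0.028, 0.0601]
tool_rot: [0.001, 0.701, 0.713, 0.001]
contact_force: [-1.2, 0.2, -1.7]
gripper_width: 0.462
grasp_force: 66.4
```

```bash
python3 -c "
from h import *
plan((.4505,.028,.058,0.017))"
```

```text
t 10.15 tcp [0.4506 0.028  0.0601] psi 0.017 w 0.462 F [-1.2  0.2 -1.7] g 66.4
(0.4505, 0.028, 0.058, 0.017) -> [0.0, -0.0, 0.004] yaw 0.0
```

send_rows --increments '[{"dx": 0, "dy": 0, "dz": 0.003, "yaw": 0, "claw": 0.6}, {"dx": 0, "dy": 0, "dz": 0.004, "yaw": 0, "claw": 0.6}, {"dx": 0, "dy": 0, "dz": 0.004, "yaw": 0, "claw": -0.25}, {"dx": 0, "dy": 0, "dz": 0.004, "yaw": 0, "claw": -0.25}, {"dx": 0, "dy": 0, "dz": 0.004, "yaw": 0, "claw": -0.25}, {"dx": 0, "dy": 0, "dz": -0.04, "yaw": 0, "claw": -0.25}, {"dx": 0, "dy": 0, "dz": -0.12, "yaw": 0, "claw": -0.25}, {"dx": 0, "dy": 0, "dz": -0.22, "yaw": 0, "claw": -0.2}, {"dx": 0, "dy": 0, "dz": -0.32, "yaw": 0, "claw": -0.2}, {"dx": 0, "dy": 0, "dz": -0.4, "yaw": 0, "claw": -0.2}, {"dx": 0, "dy": 0, "dz": -0.4, "yaw": 0, "claw": -0.2}, {"dx": 0, "dy": 0, "dz": -0.4, "yaw": 0, "claw": -0.2}]'

```text
time: 11.65
tool_pos: [0.4492, 0.028, 0.2583]
tool_rot: [-0.0, 0.701, 0.713, -0.0]
contact_force: [0.1, -0.8, -0.6]
gripper_width: 0.6
grasp_force: 0.0
```

```bash
python3 -c "
from h import *
t=snap('side','s2');cv2.imwrite('pics/s2c.png',cv2.resize(t[150:400,190:420,::-1],None,fx=2.4,fy=2.4,interpolation=cv2.INTER_CUBIC))
print(proj('side',(.4505,.028,.06)),proj('side',(.4835,-.1015,.193)))
plan((.4835,-.1015,.26,-.754),(.4835,-.1015,.169,-.754))"
```

```text
[357.71716655 280.00621784] [357.05133156 205.20553014]
t 11.7 tcp [0.4489 0.028  0.2575] psi 0.017 w 0.603 F [ 0.  -0.5 -0.1] g 0.0
(0.4835, -0.1015, 0.26, -0.754) -> [-0.26, 0.065, -0.005] yaw 0.514
(0.4835, -0.1015, 0.169, -0.754) -> [-0.26, 0.065, 0.177] yaw 0.514
```

View pics/s2c.png

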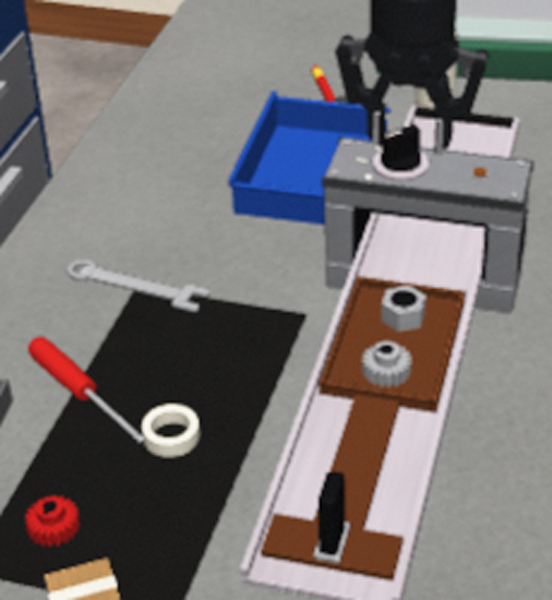

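Both parts lie in the tray, the nut at about (403,307) and the gear at (386,362) in the crop. Next is the selector.

send_rows --increments '[{"dx": -0.1, "dy": 0.03, "dz": -0.01, "yaw": 0.12, "claw": 0.1}, {"dx": -0.2, "dy": 0.065, "dz": -0.01, "yaw": 0.24, "claw": 0.1}, {"dx": -0.26, "dy": 0.065, "dz": -0.01, "yaw": 0.36, "claw": 0.1}, {"dx": -0.26, "dy": 0.065, "dz": -0.01, "yaw": 0.48, "claw": 0.1}, {"dx": -0.26, "dy": 0.065, "dz": -0.01, "yaw": 0.514, "claw": 0.1}, {"dx": -0.26, "dy": 0.065, "dz": -0.01, "yaw": 0.514, "claw": 0.1}, {"dx": -0.26, "dy": 0.065, "dz": 0.05, "yaw": 0.514, "claw": 0.1}, {"dx": -0.26, "dy": 0.065, "dz": 0.11, "yaw": 0.514, "claw": 0.1}, {"dx": -0.26, "dy": 0.065, "dz": 0.15, "yaw": 0.514, "claw": 0.1}, {"dx": -0.26, "dy": 0.065, "dz": 0.175, "yaw": 0.514, "claw": 0.1}, {"dx": -0.26, "dy": 0.065, "dz": 0.175, "yaw": 0.514, "claw": 0.1}, {"dx": -0.26, "dy": 0.065, "dz": 0.175, "yaw": 0.514, "claw": 0.1}]'

```text
time: 13.2
tool_pos: [0.485, -0.1017, 0.173]
tool_rot: [0.001, 0.918, 0.397, 0.001]
contact_force: [-0.4, -0.0, 0.2]
gripper_width: 0.449
grasp_force: 0.0
```

```bash
python3 -c "
from h import *
plan((.4835,-.1015,.169,-.754))"
```

```text
t 13.2 tcp [ 0.485  -0.1017  0.173 ] psi -0.754 w 0.449 F [-0.4 -0.   0.2] g 0.0
(0.4835, -0.1015, 0.169, -0.754) -> [-0.002, -0.003, 0.008] yaw 0.0
```

send_rows --increments '[{"dx": -0.002, "dy": -0.002, "dz": 0.007, "yaw": 0, "claw": 0.1}, {"dx": -0.002, "dy": -0.002, "dz": 0.007, "yaw": 0, "claw": 0.5}, {"dx": -0.002, "dy": -0.002, "dz": 0.007, "yaw": 0, "claw": 0.8}, {"dx": -0.002, "dy": -0.002, "dz": 0.007, "yaw": 0, "claw": 1}, {"dx": -0.002, "dy": -0.002, "dz": 0.007, "yaw": 0, "claw": 1}, {"dx": -0.002, "dy": -0.002, "dz": 0.007, "yaw": 0, "claw": 1}]'

```text
time: 13.95
tool_pos: [0.483, -0.1016, 0.1687]
tool_rot: [0.0, 0.918, 0.397, 0.0]
contact_force: [-1.2, 0.8, 3.3]
gripper_width: 0.136
grasp_force: 61.3
```

```bash
python3 -c "
from h import *
plan((.4835,-.1015,.169,-1.554))"
```

```text
t 13.95 tcp [ 0.483  -0.1016  0.1687] psi -0.754 w 0.136 F [-1.2  0.8  3.3] g 61.3
(0.4835, -0.1015, 0.169, -1.554) -> [0.001, 0.001, -0.001] yaw 0.533
```

send_rows --increments '[{"dx": 0, "dy": 0, "dz": 0, "yaw": 0.08, "claw": 1}, {"dx": 0, "dy": 0, "dz": 0, "yaw": 0.16, "claw": 1}, {"dx": 0, "dy": 0, "dz": 0, "yaw": 0.24, "claw": 1}, {"dx": 0, "dy": 0, "dz": 0, "yaw": 0.32, "claw": 1}, {"dx": 0, "dy": 0, "dz": 0, "yaw": 0.4, "claw": 1}, {"dx": 0, "dy": 0, "dz": 0, "yaw": 0.48, "claw": 1}, {"dx": 0, "dy": 0, "dz": 0, "yaw": 0.535, "claw": 1}, {"dx": 0, "dy": 0, "dz": 0, "yaw": 0.535, "claw": 1}, {"dx": 0, "dy": 0, "dz": 0, "yaw": 0.535, "claw": 1}]'

```text
time: 15.08
tool_pos: [0.4828, -0.101, 0.1687]
tool_rot: [-0.001, 1.0, 0.008, -0.0]
contact_force: [-3.8, 3.1, 5.5]
gripper_width: 0.139
grasp_force: 61.8
```

```bash
python3 -c "
from h import *
plan((.4835,-.1015,.169,-1.554));print(manip.state()['ft_torque'])"
```

```text
t 15.07 tcp [ 0.4828 -0.101   0.1687] psi -1.555 w 0.139 F [-3.8  3.1  5.5] g 61.8
(0.4835, -0.1015, 0.169, -1.554) -> [0.001, 0.001, -0.001] yaw -0.001
[ 0.50231258  0.48625455 -0.0472679 ]
```

send_rows --increments '[{"dx": 0, "dy": 0, "dz": 0, "yaw": 0, "claw": 0.1}, {"dx": 0, "dy": 0, "dz": 0, "yaw": 0, "claw": 0.1}, {"dx": 0, "dy": 0, "dz": 0, "yaw": 0, "claw": 0.1}, {"dx": 0, "dy": 0, "dz": -0.05, "yaw": 0, "claw": 0.1}, {"dx": 0, "dy": 0, "dz": -0.13, "yaw": 0, "claw": 0.1}, {"dx": 0, "dy": 0, "dz": -0.2, "yaw": 0, "claw": 0.1}, {"dx": 0, "dy": 0, "dz": -0.2, "yaw": 0, "claw": 0.1}]'

```text
time: 15.95
tool_pos: [0.4846, -0.1022, 0.2721]
tool_rot: [0.001, 1.0, 0.007, 0.003]
contact_force: [-0.3, -0.1, -0.7]
gripper_width: 0.454
grasp_force: 0.0
```

```bash
python3 -c "
from h import *
plan((.4456,.337,.26,.017),(.4456,.337,.15,.017),(.4456,.337,.091,0.017))"
```

```text
t 15.95 tcp [ 0.4846 -0.1022  0.2721] psi -1.556 w 0.454 F [-0.3 -0.1 -0.7] g 0.0
(0.4456, 0.337, 0.26, 0.017) -> [-0.066, -0.88, 0.021] yaw -1.049
(0.4456, 0.337, 0.15, 0.017) -> [-0.067, -0.88, 0.241] yaw -1.049
(0.4456, 0.337, 0.091, 0.017) -> [-0.068, -0.88, 0.359] yaw -1.049
```

send_rows --increments '[{"dx": 0, "dy": -0.1, "dz": 0, "yaw": -0.12, "claw": 0}, {"dx": -0.02, "dy": -0.2, "dz": 0, "yaw": -0.24, "claw": 0}, {"dx": -0.03, "dy": -0.32, "dz": 0, "yaw": -0.36, "claw": 0}, {"dx": -0.04, "dy": -0.44, "dz": 0, "yaw": -0.48, "claw": 0}, {"dx": -0.05, "dy": -0.56, "dz": 0, "yaw": -0.6, "claw": 0}, {"dx": -0.06, "dy": -0.68, "dz": 0, "yaw": -0.72, "claw": 0}, {"dx": -0.066, "dy": -0.8, "dz": 0.02, "yaw": -0.84, "claw": 0}, {"dx": -0.066, "dy": -0.88, "dz": 0.02, "yaw": -0.96, "claw": 0}, {"dx": -0.066, "dy": -0.88, "dz": 0.06, "yaw": -1.0, "claw": 0}, {"dx": -0.066, "dy": -0.88, "dz": 0.1, "yaw": -1.0, "claw": 0}, {"dx": -0.066, "dy": -0.88, "dz": 0.1, "yaw": -1.0, "claw": 0}]'

```text
time: 17.32
tool_pos: [0.4421, 0.3366, 0.2145]
tool_rot: [-0.001, 0.727, 0.686, -0.003]
contact_force: [-0.6, -0.3, -0.5]
gripper_width: 0.501
grasp_force: 0.0
```

```bash
python3 -c "
from h import *
plan((.4456,.337,.15,.017),(.4456,.337,.094,0.017))
t=snap('top','t2');
cv2.imwrite('pics/t2c.png',cv2.resize(t[170:310,195:445,::-1],None,fx=3.2,fy=3.2,interpolation=cv2.INTER_CUBIC))"
```

```text
t 17.32 tcp [0.4421 0.3366 0.2145] psi -0.058 w 0.501 F [-0.6 -0.3 -0.5] g 0.0
(0.4456, 0.337, 0.15, 0.017) -> [0.002, 0.008, 0.129] yaw -0.05
(0.4456, 0.337, 0.094, 0.017) -> [0.002, 0.008, 0.241] yaw -0.05
```

View pics/t2c.png

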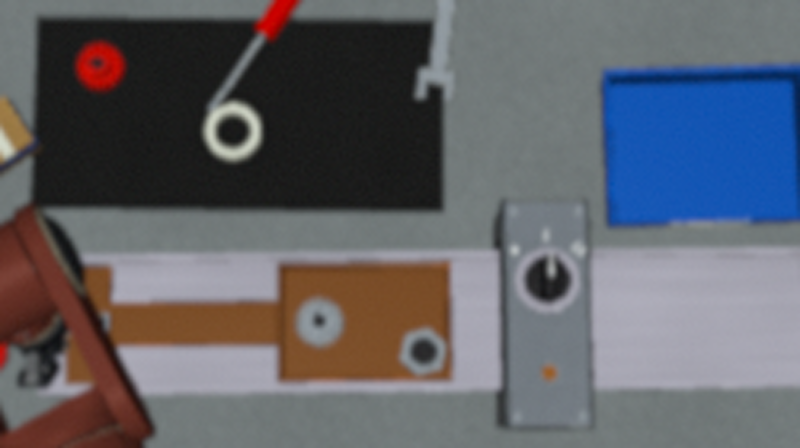

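The pointer is on the single bar. The nut was nudged into the tray's corner (423,351) but is still inside it. Next I'll grasp the handle.

send_rows --increments '[{"dx": 0.002, "dy": 0.008, "dz": 0.03, "yaw": -0.05, "claw": 0}, {"dx": 0.002, "dy": 0.007, "dz": 0.08, "yaw": -0.05, "claw": 0}, {"dx": 0.002, "dy": 0.007, "dz": 0.14, "yaw": -0.05, "claw": 0}, {"dx": 0.002, "dy": 0.007, "dz": 0.19, "yaw": -0.05, "claw": 0}, {"dx": 0.002, "dy": 0.007, "dz": 0.24, "yaw": -0.05, "claw": 0}, {"dx": 0.002, "dy": 0.007, "dz": 0.24, "yaw": -0.05, "claw": 0}, {"dx": 0.002, "dy": 0.007, "dz": 0.24, "yaw": -0.05, "claw": 0}, {"dx": 0.002, "dy": 0.007, "dz": 0.24, "yaw": -0.05, "claw": 0.4}, {"dx": 0.002, "dy": 0.007, "dz": 0.24, "yaw": -0.05, "claw": 0.6}, {"dx": 0.002, "dy": 0.007, "dz": 0.24, "yaw": -0.05, "claw": 0.8}, {"dx": 0.002, "dy": 0.007, "dz": 0.24, "yaw": -0.05, "claw": 1}, {"dx": 0.002, "dy": 0.007, "dz": 0.24, "yaw": -0.05, "claw": 1}]'

```text
time: 18.88
tool_pos: [0.4471, 0.3393, 0.0998]
tool_rot: [-0.0, 0.701, 0.713, 0.0]
contact_force: [-4.2, -1.7, 5.8]
gripper_width: 0.174
grasp_force: 61.7
```

```bash
python3 -c "
from h import *
x,y,z=manip.state()['tool_pos']
plan((x+.0053,y-.314,z,.017))"
```

```text
t 18.88 tcp [0.4471 0.3393 0.0998] psi 0.018 w 0.174 F [-4.2 -1.7  5.8] g 61.7
(np.float64(0.4523950773266437), np.float64(0.025302360785615097), np.float64(0.09980300536280218), 0.017) -> [-0.628, -0.001, -0.001] yaw 0.001
```

send_rows --increments '[{"dx": -0.01, "dy": 0, "dz": 0, "yaw": 0, "claw": 1}, {"dx": -0.03, "dy": 0, "dz": 0, "yaw": 0, "claw": 1}, {"dx": -0.055, "dy": 0, "dz": 0, "yaw": 0, "claw": 1}, {"dx": -0.08, "dy": 0, "dz": 0, "yaw": 0, "claw": 1}, {"dx": -0.105, "dy": 0, "dz": 0, "yaw": 0, "claw": 1}, {"dx": -0.13, "dy": 0, "dz": 0, "yaw": 0, "claw": 1}, {"dx": -0.155, "dy": 0, "dz": 0, "yaw": 0, "claw": 1}, {"dx": -0.18, "dy": 0, "dz": 0, "yaw": 0, "claw": 1}, {"dx": -0.205, "dy": 0, "dz": 0, "yaw": 0, "claw": 1}, {"dx": -0.23, "dy": 0, "dz": 0, "yaw": 0, "claw": 1}, {"dx": -0.255, "dy": 0, "dz": 0, "yaw": 0, "claw": 1}, {"dx": -0.28, "dy": 0, "dz": 0, "yaw": 0, "claw": 1}, {"dx": -0.305, "dy": 0, "dz": 0, "yaw": 0, "claw": 1}, {"dx": -0.33, "dy": 0, "dz": 0, "yaw": 0, "claw": 1}, {"dx": -0.345, "dy": 0, "dz": 0, "yaw": 0, "claw": 1}, {"dx": -0.35, "dy": 0, "dz": 0, "yaw": 0, "claw": 1}, {"dx": -0.35, "dy": 0, "dz": 0, "yaw": 0, "claw": 1}]'

```text
time: 21.0
tool_pos: [0.4514, 0.1652, 0.0998]
tool_rot: [-0.0, 0.701, 0.713, 0.002]
contact_force: [-1.0, 5.8, 3.4]
gripper_width: 0.177
grasp_force: 61.1
```

```bash
python3 -c "
from h import *
x,y,z=manip.state()['tool_pos']
plan((.4524,.0253,z,.017))"
```

```text
t 21.0 tcp [0.4514 0.1652 0.0998] psi 0.018 w 0.177 F [-1.   5.8  3.4] g 61.1
(0.4524, 0.0253, np.float64(0.09979383083019952), 0.017) -> [-0.28, -0.003, -0.001] yaw 0.001
```

send_rows --increments '[{"dx": -0.01, "dy": 0, "dz": 0, "yaw": 0, "claw": 1}, {"dx": -0.03, "dy": 0, "dz": 0, "yaw": 0, "claw": 1}, {"dx": -0.055, "dy": 0, "dz": 0, "yaw": 0, "claw": 1}, {"dx": -0.08, "dy": -0.001, "dz": 0, "yaw": 0, "claw": 1}, {"dx": -0.105, "dy": -0.001, "dz": 0, "yaw": 0, "claw": 1}, {"dx": -0.13, "dy": -0.001, "dz": 0, "yaw": 0, "claw": 1}, {"dx": -0.155, "dy": -0.001, "dz": 0, "yaw": 0, "claw": 1}, {"dx": -0.18, "dy": -0.002, "dz": 0, "yaw": 0, "claw": 1}, {"dx": -0.205, "dy": -0.002, "dz": 0, "yaw": 0, "claw": 1}, {"dx": -0.23, "dy": -0.002, "dz": 0, "yaw": 0, "claw": 1}, {"dx": -0.255, "dy": -0.002, "dz": 0, "yaw": 0, "claw": 1}, {"dx": -0.275, "dy": -0.003, "dz": 0, "yaw": 0, "claw": 1}, {"dx": -0.285, "dy": -0.003, "dz": 0, "yaw": 0, "claw": 1}, {"dx": -0.285, "dy": -0.003, "dz": 0, "yaw": 0, "claw": 1}, {"dx": -0.285, "dy": -0.003, "dz": 0, "yaw": 0, "claw": 1}, {"dx": -0.285, "dy": -0.003, "dz": 0, "yaw": 0, "claw": 1}]'

```text
time: 23.0
tool_pos: [0.4526, 0.0222, 0.0998]
tool_rot: [0.0, 0.701, 0.714, 0.002]
contact_force: [0.1, 5.8, 3.5]
gripper_width: 0.173
grasp_force: 61.3
```

```bash
python3 -c "
from h import *
plan((.4524,.0253,.1,.017))
t=snap('top','t3');
cv2.imwrite('pics/t3c.png',cv2.resize(t[170:310,295:485,::-1],None,fx=4,fy=4,interpolation=cv2.INTER_CUBIC))"
```

```text
t 23.0 tcp [0.4526 0.0222 0.0998] psi 0.018 w 0.173 F [0.1 5.8 3.5] g 61.3
(0.4524, 0.0253, 0.1, 0.017) -> [0.006, -0.0, -0.0] yaw 0.001
```

View pics/t3c.png

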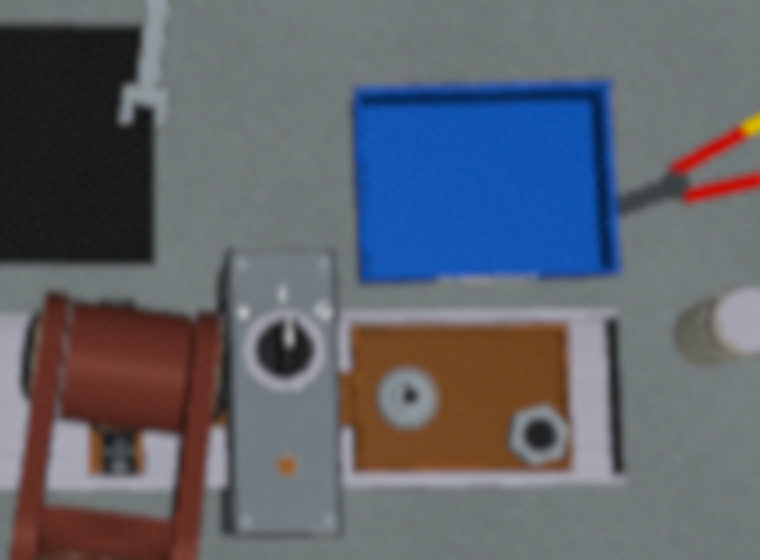

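The tray is clear on the far side (crop x 353–568, housing edge at 338) with both parts in it. I'll release the handle and go back to the knob.

send_rows --increments '[{"dx": 0, "dy": 0, "dz": 0, "yaw": 0, "claw": 0.2}, {"dx": 0, "dy": 0, "dz": 0, "yaw": 0, "claw": 0.1}, {"dx": 0, "dy": 0, "dz": 0, "yaw": 0, "claw": 0.1}, {"dx": 0, "dy": 0, "dz": -0.06, "yaw": 0, "claw": 0.1}, {"dx": 0, "dy": 0, "dz": -0.14, "yaw": 0.0, "claw": 0.1}, {"dx": 0, "dy": 0, "dz": -0.24, "yaw": 0.1, "claw": 0.1}, {"dx": 0, "dy": 0, "dz": -0.34, "yaw": 0.2, "claw": 0.1}, {"dx": 0, "dy": 0, "dz": -0.34, "yaw": 0.3, "claw": 0.1}, {"dx": -0.08, "dy": 0.03, "dz": -0.34, "yaw": 0.42, "claw": 0.1}, {"dx": -0.16, "dy": 0.05, "dz": -0.34, "yaw": 0.54, "claw": 0.1}, {"dx": -0.24, "dy": 0.06, "dz": -0.34, "yaw": 0.66, "claw": 0.1}, {"dx": -0.248, "dy": 0.06, "dz": -0.34, "yaw": 0.78, "claw": 0.1}, {"dx": -0.248, "dy": 0.06, "dz": -0.34, "yaw": 0.9, "claw": 0.1}, {"dx": -0.248, "dy": 0.06, "dz": -0.34, "yaw": 1.0, "claw": 0.1}, {"dx": -0.248, "dy": 0.06, "dz": -0.34, "yaw": 1.0, "claw": 0.1}, {"dx": -0.248, "dy": 0.06, "dz": -0.34, "yaw": 1.0, "claw": 0.1}]'

```text
time: 25.05
tool_pos: [0.4838, -0.1022, 0.2682]
tool_rot: [0.0, 0.999, 0.046, -0.0]
contact_force: [-0.1, -0.0, 0.3]
gripper_width: 0.449
grasp_force: 0.0
```

```bash
python3 -c "
from h import *
plan((.483,-.1015,.2,-1.554),(.483,-.1015,.169,-1.554))"
```

```text
t 25.05 tcp [ 0.4838 -0.1022  0.2682] psi -1.479 w 0.449 F [-0.1 -0.   0.3] g 0.0
(0.483, -0.1015, 0.2, -1.554) -> [-0.001, -0.001, 0.136] yaw 0.05
(0.483, -0.1015, 0.169, -1.554) -> [-0.001, -0.001, 0.198] yaw 0.05
```

send_rows --increments '[{"dx": -0.001, "dy": -0.001, "dz": 0.05, "yaw": 0.05, "claw": 0.1}, {"dx": -0.001, "dy": -0.001, "dz": 0.12, "yaw": 0.05, "claw": 0.1}, {"dx": -0.001, "dy": -0.001, "dz": 0.17, "yaw": 0.05, "claw": 0.1}, {"dx": -0.001, "dy": -0.001, "dz": 0.197, "yaw": 0.05, "claw": 0.1}, {"dx": -0.001, "dy": -0.001, "dz": 0.197, "yaw": 0.05, "claw": 0.1}, {"dx": -0.001, "dy": -0.001, "dz": 0.197, "yaw": 0.05, "claw": 0.1}, {"dx": -0.001, "dy": -0.001, "dz": 0.197, "yaw": 0.05, "claw": 0.5}, {"dx": -0.001, "dy": -0.001, "dz": 0.197, "yaw": 0.05, "claw": 0.8}, {"dx": -0.001, "dy": -0.001, "dz": 0.197, "yaw": 0.05, "claw": 1}, {"dx": -0.001, "dy": -0.001, "dz": 0.197, "yaw": 0.05, "claw": 1}, {"dx": -0.001, "dy": -0.001, "dz": 0.197, "yaw": 0.05, "claw": 1}]'

```text
time: 26.42
tool_pos: [0.484, -0.101, 0.1713]
tool_rot: [-0.001, 1.0, 0.007, 0.001]
contact_force: [0.2, 4.8, 5.0]
gripper_width: 0.134
grasp_force: 61.5
```

send_rows --increments '[{"dx": 0, "dy": 0, "dz": 0, "yaw": -0.08, "claw": 1}, {"dx": 0, "dy": 0, "dz": 0, "yaw": -0.16, "claw": 1}, {"dx": 0, "dy": 0, "dz": 0, "yaw": -0.24, "claw": 1}, {"dx": 0, "dy": 0, "dz": 0, "yaw": -0.32, "claw": 1}, {"dx": 0, "dy": 0, "dz": 0, "yaw": -0.4, "claw": 1}, {"dx": 0, "dy": 0, "dz": 0, "yaw": -0.48, "claw": 1}, {"dx": 0, "dy": 0, "dz": 0, "yaw": -0.535, "claw": 1}, {"dx": 0, "dy": 0, "dz": 0, "yaw": -0.535, "claw": 1}, {"dx": 0, "dy": 0, "dz": 0, "yaw": -0.535, "claw": 1}]'

```text
time: 27.55
tool_pos: [0.4839, -0.1009, 0.1713]
tool_rot: [-0.0, 0.918, 0.397, 0.001]
contact_force: [-0.8, 5.4, 6.3]
gripper_width: 0.141
grasp_force: 61.5
```

send_rows --increments '[{"dx": 0, "dy": 0, "dz": 0, "yaw": 0, "claw": 0.1}, {"dx": 0, "dy": 0, "dz": 0, "yaw": 0, "claw": 0.1}, {"dx": 0, "dy": 0, "dz": 0, "yaw": 0, "claw": 0.1}, {"dx": 0, "dy": 0, "dz": -0.05, "yaw": 0, "claw": 0.1}, {"dx": 0, "dy": 0, "dz": -0.13, "yaw": 0, "claw": 0.0}, {"dx": 0, "dy": 0, "dz": -0.2, "yaw": -0.1, "claw": -0.2}, {"dx": 0, "dy": 0, "dz": -0.2, "yaw": -0.2, "claw": -0.4}, {"dx": 0, "dy": 0, "dz": -0.2, "yaw": -0.3, "claw": -0.4}, {"dx": 0, "dy": 0, "dz": -0.2, "yaw": -0.4, "claw": -0.4}, {"dx": 0, "dy": 0, "dz": -0.2, "yaw": -0.5, "claw": -0.4}, {"dx": 0, "dy": 0, "dz": -0.2, "yaw": -0.514, "claw": -0.4}, {"dx": 0, "dy": 0, "dz": -0.2, "yaw": -0.514, "claw": -0.4}]'

```text
time: 29.05
tool_pos: [0.4833, -0.1018, 0.2697]
tool_rot: [-0.0, 0.702, 0.712, -0.0]
contact_force: [-0.4, 0.2, -0.7]
gripper_width: 0.697
grasp_force: 0.0
```

```bash
python3 -c "
from h import *
plan()
t=snap('top','t4');
cv2.imwrite('pics/t4c.png',cv2.resize(t[180:310,325:475,::-1],None,fx=4.5,fy=4.5,interpolation=cv2.INTER_CUBIC))"
```

```text
t 29.05 tcp [ 0.4833 -0.1018  0.2697] psi 0.015 w 0.697 F [-0.4  0.2 -0.7] g 0.0
```

View pics/t4c.png

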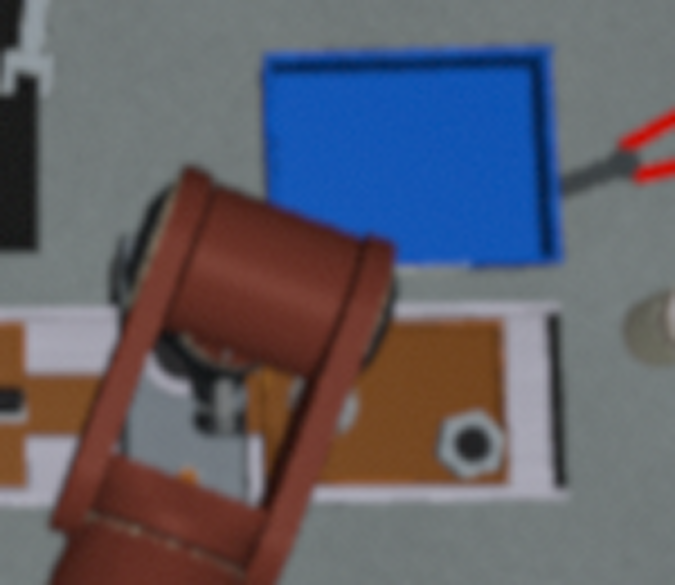

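The selector was turned and released. The nut is in the tray's -x/-y corner at (473,443) in this crop, with its flats still facing world x. I'll measure it precisely.

Run:
```python
from h import *
t=cv2.imread('pics/t4.png').astype(int)
y0,y1,x0,x1=266,292,418,437
a=t[y0:y1,x0:x1];m=((abs(a[...,2]-a[...,0])<35)&(a.max(2)>30)).astype(np.uint8)
print('\n'.join(''.join('#' if v else '.' for v in r) for r in m))
c=lambda x,y,z:at('top',(x+.5)/4.5-.5+325,(y+.5)/4.5-.5+180,z)
print('nut',c(472.5,444,.075),'top hole',c(473,444,.075))
for p in((320,322),(502,322),(508,482),(315,486)):print(c(*p,.061))
plan()
```

```text
...................
...................
...................
...................
...................
...........####....
........########...
......###########..
.....##############
.....##############
....###############
....###############
....###############
....###############
....###############
....###############
.....##############
......#############
.......###########.
........######.....
.........###.......
.....##############
###################
###################
###################
###################
nut [ 0.42687289 -0.30659244  0.075     ] top hole [ 0.42687582 -0.30693572  0.075     ]
[ 0.5113256 -0.2048388  0.061    ]
[ 0.51246474 -0.33151423  0.061     ]
[ 0.40162925 -0.33359876  0.061     ]
[ 0.39774418 -0.20031576  0.061     ]
t 29.1 tcp [ 0.4833 -0.1018  0.2697] psi 0.015 w 0.701 F [0.3 0.8 0.2] g 0.0
```

Run:
```python
from h import *
s=snap('side','s5')[:,:,::-1];t=cv2.imread('pics/t4.png')
u,v=proj('side',(.4265,-.307,.065)).astype(int);print(u,v)
f=lambda i,u,v,h,k:cv2.resize(i[v-h:v+h,u-h:u+h],(400,400),interpolation=k)
cv2.imwrite('pics/n5.png',np.hstack([f(t,430,278,14,cv2.INTER_CUBIC),f(s,u,v,20,cv2.INTER_CUBIC)]))
```

```text
390 208
```

View pics/n5.png

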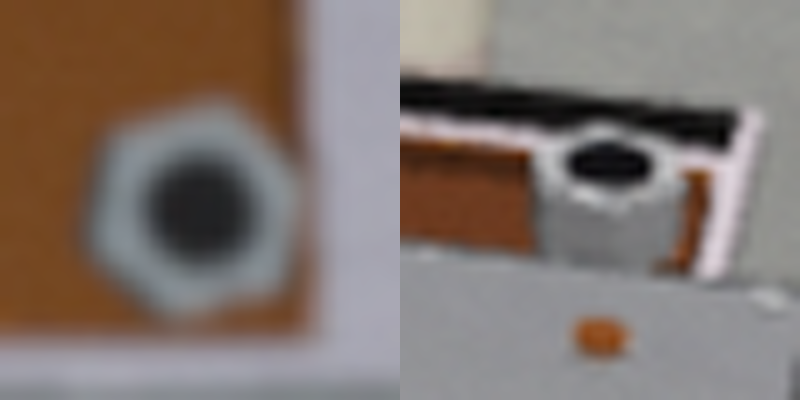

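The enlarged crop shows the nut rotated: vertices about 17° off image-horizontal, so its flat normals lie at -42°, +17.6° and +78° in the world. I'll pinch at ψ≈0.31 with the fingertips above the rim (rim at 61 mm, nut top at 75 mm).

Run:
```python
from h import *
plan((.427,-.3065,.2,.31),(.427,-.3065,.062,.31))
```

```text
t 29.15 tcp [ 0.4833 -0.1018  0.2697] psi 0.016 w 0.703 F [0.4 0.3 0.3] g 0.0
(0.427, -0.3065, 0.2, 0.31) -> [-0.408, -0.119, 0.14] yaw -0.196
(0.427, -0.3065, 0.062, 0.31) -> [-0.408, -0.119, 0.416] yaw -0.196
```

send_rows --increments '[{"dx": -0.1, "dy": -0.03, "dz": 0, "yaw": -0.1, "claw": -0.6}, {"dx": -0.2, "dy": -0.06, "dz": 0, "yaw": -0.196, "claw": -0.6}, {"dx": -0.31, "dy": -0.09, "dz": 0, "yaw": -0.196, "claw": -0.6}, {"dx": -0.408, "dy": -0.119, "dz": 0.06, "yaw": -0.196, "claw": -0.6}, {"dx": -0.408, "dy": -0.119, "dz": 0.14, "yaw": -0.196, "claw": -0.6}, {"dx": -0.408, "dy": -0.119, "dz": 0.22, "yaw": -0.196, "claw": -0.6}, {"dx": -0.408, "dy": -0.119, "dz": 0.3, "yaw": -0.196, "claw": -0.6}, {"dx": -0.408, "dy": -0.119, "dz": 0.36, "yaw": -0.196, "claw": -0.6}, {"dx": -0.408, "dy": -0.119, "dz": 0.4, "yaw": -0.196, "claw": -0.6}, {"dx": -0.408, "dy": -0.119, "dz": 0.414, "yaw": -0.196, "claw": -0.6}, {"dx": -0.408, "dy": -0.119, "dz": 0.414, "yaw": -0.196, "claw": -0.6}, {"dx": -0.408, "dy": -0.119, "dz": 0.414, "yaw": -0.196, "claw": -0.6}]'

```text
time: 30.65
tool_pos: [0.428, -0.3074, 0.0641]
tool_rot: [0.001, 0.589, 0.808, -0.0]
contact_force: [0.3, -0.2, -0.2]
gripper_width: 0.804
grasp_force: 0.0
```

Run:
```python
from h import *
plan((.427,-.3065,.062,.31))
```

```text
t 30.65 tcp [ 0.428  -0.3074  0.0641] psi 0.311 w 0.804 F [ 0.3 -0.2 -0.2] g 0.0
(0.427, -0.3065, 0.062, 0.31) -> [0.002, -0.001, 0.004] yaw 0.001
```

send_rows --increments '[{"dx": 0, "dy": 0, "dz": 0.003, "yaw": 0, "claw": -0.6}, {"dx": 0, "dy": 0, "dz": 0.003, "yaw": 0, "claw": -0.2}, {"dx": 0, "dy": 0, "dz": 0.003, "yaw": 0, "claw": 0.1}, {"dx": 0, "dy": 0, "dz": 0.003, "yaw": 0, "claw": 0.3}, {"dx": 0, "dy": 0, "dz": 0.003, "yaw": 0, "claw": 0.6}, {"dx": 0, "dy": 0, "dz": 0.003, "yaw": 0, "claw": 0.6}, {"dx": 0, "dy": 0, "dz": 0.003, "yaw": 0, "claw": 0.6}]'

```text
time: 31.52
tool_pos: [0.4278, -0.307, 0.0621]
tool_rot: [0.001, 0.589, 0.808, 0.0]
contact_force: [-0.3, 0.7, 6.1]
gripper_width: 0.461
grasp_force: 62.2
```

Run:
```python
from h import *
plan((.4278,-.307,.17,.31),(.63,-.235,.17,.04),(.63,-.235,.018,.04))
```

```text
t 31.52 tcp [ 0.4278 -0.307   0.0621] psi 0.311 w 0.461 F [-0.3  0.7  6.1] g 62.2
(0.4278, -0.307, 0.17, 0.31) -> [-0.0, 0.0, -0.216] yaw 0.001
(0.63, -0.235, 0.17, 0.04) -> [0.013, 0.429, -0.216] yaw 0.181
(0.63, -0.235, 0.018, 0.04) -> [0.013, 0.429, 0.088] yaw 0.181
```

send_rows --increments '[{"dx": 0, "dy": 0, "dz": -0.03, "yaw": 0, "claw": 0.6}, {"dx": 0, "dy": 0, "dz": -0.1, "yaw": 0, "claw": 0.6}, {"dx": 0, "dy": 0, "dz": -0.18, "yaw": 0, "claw": 0.6}, {"dx": 0, "dy": 0.03, "dz": -0.22, "yaw": 0, "claw": 0.6}, {"dx": 0.003, "dy": 0.11, "dz": -0.22, "yaw": 0.05, "claw": 0.6}, {"dx": 0.006, "dy": 0.21, "dz": -0.22, "yaw": 0.1, "claw": 0.6}, {"dx": 0.01, "dy": 0.31, "dz": -0.22, "yaw": 0.15, "claw": 0.6}, {"dx": 0.013, "dy": 0.4, "dz": -0.22, "yaw": 0.181, "claw": 0.6}, {"dx": 0.013, "dy": 0.429, "dz": -0.22, "yaw": 0.181, "claw": 0.6}, {"dx": 0.013, "dy": 0.429, "dz": -0.2, "yaw": 0.181, "claw": 0.6}]'

```text
time: 32.78
tool_pos: [0.6299, -0.2349, 0.1616]
tool_rot: [0.0, 0.693, 0.721, -0.0]
contact_force: [0.2, -0.4, -2.4]
gripper_width: 0.458
grasp_force: 61.5
```

Run:
```python
from h import *
plan((.63,-.235,.018,.04))
```

```text
t 32.77 tcp [ 0.6299 -0.2349  0.1616] psi 0.041 w 0.458 F [ 0.2 -0.4 -2.4] g 61.5
(0.63, -0.235, 0.018, 0.04) -> [0.0, 0.0, 0.287] yaw 0.001
```

send_rows --increments '[{"dx": 0, "dy": 0, "dz": 0.08, "yaw": 0, "claw": 0.6}, {"dx": 0, "dy": 0, "dz": 0.16, "yaw": 0, "claw": 0.6}, {"dx": 0, "dy": 0, "dz": 0.22, "yaw": 0, "claw": 0.6}, {"dx": 0, "dy": 0, "dz": 0.26, "yaw": 0, "claw": 0.6}, {"dx": 0, "dy": 0, "dz": 0.283, "yaw": 0, "claw": 0.6}, {"dx": 0, "dy": 0, "dz": 0.285, "yaw": 0, "claw": 0.6}, {"dx": 0, "dy": 0, "dz": 0.285, "yaw": 0, "claw": 0.6}, {"dx": 0, "dy": 0, "dz": 0.285, "yaw": 0, "claw": -0.2}, {"dx": 0, "dy": 0, "dz": 0.285, "yaw": 0, "claw": -0.2}, {"dx": 0, "dy": 0, "dz": 0.285, "yaw": 0, "claw": -0.2}, {"dx": 0, "dy": 0, "dz": 0.2, "yaw": 0, "claw": -0.2}, {"dx": 0, "dy": 0, "dz": 0.1, "yaw": 0, "claw": -0.3}, {"dx": 0, "dy": 0, "dz": -0.02, "yaw": 0, "claw": -0.4}, {"dx": 0, "dy": 0, "dz": -0.12, "yaw": 0, "claw": -0.5}, {"dx": 0, "dy": 0, "dz": -0.12, "yaw": 0, "claw": -0.5}]'

```text
time: 34.65
tool_pos: [0.6324, -0.2362, 0.229]
tool_rot: [0.006, 0.693, 0.721, 0.002]
contact_force: [0.3, -0.3, 0.6]
gripper_width: 0.75
grasp_force: 0.0
```

Run:
```python
from h import *
plan()
t=snap('top','t6')
cv2.imwrite('pics/t6c.png',cv2.resize(t[180:310,325:475,::-1],None,fx=4.5,fy=4.5,interpolation=cv2.INTER_CUBIC))
```

```text
t 34.65 tcp [ 0.6324 -0.2362  0.229 ] psi 0.04 w 0.75 F [ 0.3 -0.3  0.6] g 0.0
```

View pics/t6c.png

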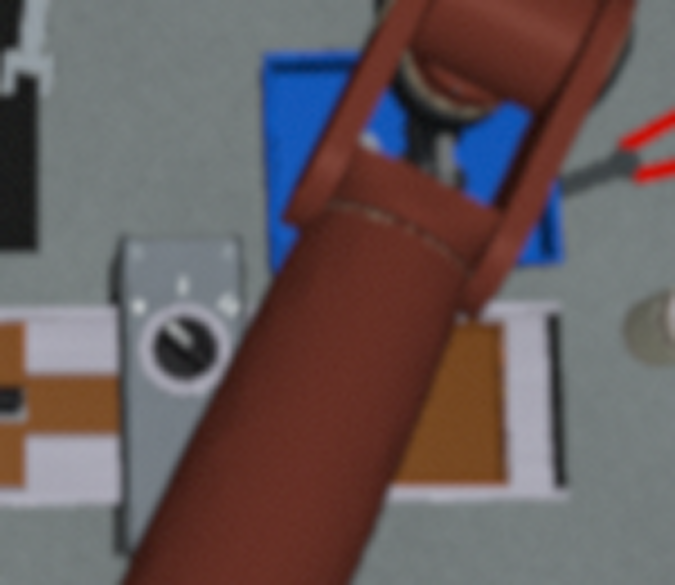

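The selector points at the dot (off), and the nut is in the bin. The gear is hidden by the arm, so I'll hover aside and measure it.

Run:
```python
from h import *
plan((.48,-.35,.23,.017))
print(at('top',407.5/4-.5+295,397.5/4-.5+170,.065))
```

```text
t 34.7 tcp [ 0.6309 -0.2355  0.225 ] psi 0.04 w 0.75 F [-0.   0.5  0.3] g 0.0
(0.48, -0.35, 0.23, 0.017) -> [-0.217, -0.311, -0.011] yaw 0.015
[ 0.4556672  -0.20574711  0.065     ]
```

send_rows --increments '[{"dx": -0.07, "dy": -0.1, "dz": -0.01, "yaw": 0.015, "claw": -0.5}, {"dx": -0.14, "dy": -0.2, "dz": -0.01, "yaw": 0.015, "claw": -0.5}, {"dx": -0.21, "dy": -0.31, "dz": -0.01, "yaw": 0.015, "claw": -0.5}, {"dx": -0.21, "dy": -0.31, "dz": -0.01, "yaw": 0.015, "claw": -0.5}, {"dx": -0.21, "dy": -0.31, "dz": -0.01, "yaw": 0.015, "claw": -0.5}]'

```text
time: 35.33
tool_pos: [0.4782, -0.3455, 0.2246]
tool_rot: [-0.001, 0.701, 0.713, 0.0]
contact_force: [-0.2, 0.9, -0.6]
gripper_width: 0.752
grasp_force: 0.0
```

Run:
```python
from h import *
plan((.4557,-.206,.15,.017),(.4557,-.206,.054,.017))
t=snap('top','t7')
cv2.imwrite('pics/t7c.png',cv2.resize(t[180:310,325:475,::-1],None,fx=4.5,fy=4.5,interpolation=cv2.INTER_CUBIC))
```

```text
t 35.33 tcp [ 0.4782 -0.3455  0.2246] psi 0.016 w 0.752 F [-0.2  0.9 -0.6] g 0.0
(0.4557, -0.206, 0.15, 0.017) -> [0.279, -0.04, 0.15] yaw -0.001
(0.4557, -0.206, 0.054, 0.017) -> [0.279, -0.04, 0.342] yaw -0.001
```

View pics/t7c.png

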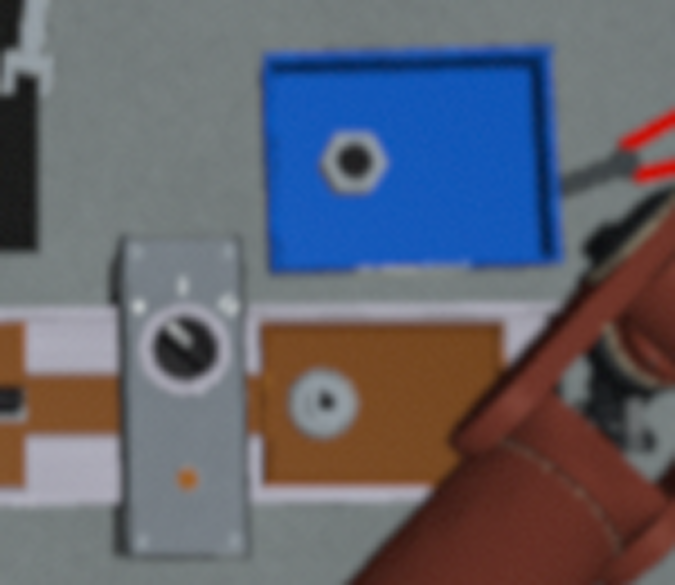

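The nut rests in the bin at crop (355,160), and the gear is unmoved at (324,403). I'll grasp the gear.

send_rows --increments '[{"dx": 0.1, "dy": -0.02, "dz": 0, "yaw": 0, "claw": -0.5}, {"dx": 0.2, "dy": -0.045, "dz": 0, "yaw": 0, "claw": -0.5}, {"dx": 0.277, "dy": -0.045, "dz": 0, "yaw": 0, "claw": -0.5}, {"dx": 0.277, "dy": -0.045, "dz": 0.02, "yaw": 0, "claw": -0.5}, {"dx": 0.277, "dy": -0.045, "dz": 0.1, "yaw": 0, "claw": -0.5}, {"dx": 0.277, "dy": -0.045, "dz": 0.18, "yaw": 0, "claw": -0.5}, {"dx": 0.277, "dy": -0.045, "dz": 0.25, "yaw": 0, "claw": -0.5}, {"dx": 0.277, "dy": -0.045, "dz": 0.3, "yaw": 0, "claw": -0.5}, {"dx": 0.277, "dy": -0.045, "dz": 0.325, "yaw": 0, "claw": -0.5}, {"dx": 0.277, "dy": -0.045, "dz": 0.335, "yaw": 0, "claw": -0.5}, {"dx": 0.277, "dy": -0.045, "dz": 0.335, "yaw": 0, "claw": -0.5}]'

```text
time: 36.75
tool_pos: [0.4544, -0.208, 0.0593]
tool_rot: [0.0, 0.701, 0.713, 0.0]
contact_force: [-0.6, -0.3, -1.0]
gripper_width: 0.753
grasp_force: 0.0
```

Run:
```python
from h import *
plan((.4557,-.206,.054,.017))
```

```text
t 36.75 tcp [ 0.4544 -0.208   0.0593] psi 0.017 w 0.753 F [-0.6 -0.3 -1. ] g 0.0
(0.4557, -0.206, 0.054, 0.017) -> [0.004, 0.003, 0.011] yaw 0.0
```

send_rows --increments '[{"dx": 0.003, "dy": 0.002, "dz": 0.008, "yaw": 0, "claw": -0.5}, {"dx": 0.003, "dy": 0.002, "dz": 0.008, "yaw": 0, "claw": -0.5}, {"dx": 0.003, "dy": 0.002, "dz": 0.008, "yaw": 0, "claw": -0.1}, {"dx": 0.003, "dy": 0.002, "dz": 0.008, "yaw": 0, "claw": 0.2}, {"dx": 0.003, "dy": 0.002, "dz": 0.008, "yaw": 0, "claw": 0.5}, {"dx": 0.003, "dy": 0.002, "dz": 0.008, "yaw": 0, "claw": 0.5}, {"dx": 0.003, "dy": 0.002, "dz": 0.008, "yaw": 0, "claw": 0.5}]'

```text
time: 37.62
tool_pos: [0.4553, -0.2066, 0.0558]
tool_rot: [0.0, 0.701, 0.713, 0.0]
contact_force: [-1.3, 1.7, 5.2]
gripper_width: 0.515
grasp_force: 61.4
```

Run:
```python
from h import *
plan((.4557,-.206,.16,.017),(.635,-.315,.16,.04))
```

```text
t 37.62 tcp [ 0.4553 -0.2066  0.0558] psi 0.017 w 0.515 F [-1.3  1.7  5.2] g 61.4
(0.4557, -0.206, 0.16, 0.017) -> [0.001, 0.001, -0.208] yaw 0.0
(0.635, -0.315, 0.16, 0.04) -> [-0.223, 0.356, -0.208] yaw -0.015
```

send_rows --increments '[{"dx": 0, "dy": 0, "dz": -0.03, "yaw": 0, "claw": 0.5}, {"dx": 0, "dy": 0, "dz": -0.1, "yaw": 0, "claw": 0.5}, {"dx": 0, "dy": 0, "dz": -0.18, "yaw": 0, "claw": 0.5}, {"dx": -0.02, "dy": 0.03, "dz": -0.23, "yaw": 0, "claw": 0.5}, {"dx": -0.08, "dy": 0.12, "dz": -0.23, "yaw": 0, "claw": 0.5}, {"dx": -0.14, "dy": 0.22, "dz": -0.23, "yaw": 0, "claw": 0.5}, {"dx": -0.2, "dy": 0.31, "dz": -0.23, "yaw": 0, "claw": 0.5}, {"dx": -0.223, "dy": 0.354, "dz": -0.23, "yaw": -0.015, "claw": 0.5}, {"dx": -0.223, "dy": 0.354, "dz": -0.23, "yaw": -0.015, "claw": 0.5}, {"dx": -0.223, "dy": 0.354, "dz": -0.21, "yaw": -0.015, "claw": 0.5}]'

```text
time: 38.88
tool_pos: [0.6337, -0.3147, 0.1604]
tool_rot: [0.001, 0.693, 0.721, 0.0]
contact_force: [-0.3, -0.1, -2.2]
gripper_width: 0.516
grasp_force: 62.0
```

Run:
```python
from h import *
plan((.633,-.315,.013,.04))
```

```text
t 38.88 tcp [ 0.6337 -0.3147  0.1604] psi 0.039 w 0.516 F [-0.3 -0.1 -2.2] g 62.0
(0.633, -0.315, 0.013, 0.04) -> [-0.0, -0.002, 0.295] yaw -0.0
```

send_rows --increments '[{"dx": 0, "dy": 0, "dz": 0.08, "yaw": 0, "claw": 0.5}, {"dx": 0, "dy": 0, "dz": 0.16, "yaw": 0, "claw": 0.5}, {"dx": 0, "dy": 0, "dz": 0.23, "yaw": 0, "claw": 0.5}, {"dx": 0, "dy": 0, "dz": 0.27, "yaw": 0, "claw": 0.5}, {"dx": 0, "dy": 0, "dz": 0.292, "yaw": 0, "claw": 0.5}, {"dx": 0, "dy": 0, "dz": 0.292, "yaw": 0, "claw": 0.5}, {"dx": 0, "dy": 0, "dz": 0.292, "yaw": 0, "claw": 0.5}, {"dx": 0, "dy": 0, "dz": 0.292, "yaw": 0, "claw": -0.35}, {"dx": 0, "dy": 0, "dz": 0.292, "yaw": 0, "claw": -0.35}, {"dx": 0, "dy": 0, "dz": 0.292, "yaw": 0, "claw": -0.35}, {"dx": 0, "dy": 0, "dz": 0.2, "yaw": 0, "claw": -0.35}, {"dx": 0, "dy": 0, "dz": 0.1, "yaw": 0, "claw": -0.3}, {"dx": 0, "dy": 0, "dz": -0.02, "yaw": 0, "claw": -0.2}, {"dx": 0, "dy": 0, "dz": -0.12, "yaw": 0, "claw": -0.1}, {"dx": 0, "dy": 0, "dz": -0.22, "yaw": 0, "claw": 0}, {"dx": 0, "dy": 0, "dz": -0.22, "yaw": 0, "claw": 0}]'

```text
time: 40.88
tool_pos: [0.636, -0.3161, 0.2776]
tool_rot: [0.006, 0.693, 0.721, 0.001]
contact_force: [-0.1, -0.0, 0.4]
gripper_width: 0.494
grasp_force: 0.0
```

Run:
```python
from h import *
plan((.4526,.0222,.27,.017))
```

```text
t 40.88 tcp [ 0.636  -0.3161  0.2776] psi 0.04 w 0.494 F [-0.1 -0.   0.4] g 0.0
(0.4526, 0.0222, 0.27, 0.017) -> [0.691, -0.34, 0.007] yaw 0.015
```

send_rows --increments '[{"dx": 0.1, "dy": -0.05, "dz": 0, "yaw": 0.015, "claw": 0}, {"dx": 0.2, "dy": -0.1, "dz": 0, "yaw": 0.015, "claw": 0}, {"dx": 0.3, "dy": -0.15, "dz": 0, "yaw": 0.015, "claw": 0}, {"dx": 0.4, "dy": -0.2, "dz": 0, "yaw": 0.015, "claw": 0}, {"dx": 0.5, "dy": -0.25, "dz": 0, "yaw": 0.015, "claw": 0}, {"dx": 0.6, "dy": -0.3, "dz": 0, "yaw": 0.015, "claw": 0}, {"dx": 0.69, "dy": -0.342, "dz": 0, "yaw": 0.015, "claw": 0}, {"dx": 0.69, "dy": -0.342, "dz": 0, "yaw": 0.015, "claw": 0}, {"dx": 0.69, "dy": -0.342, "dz": 0.02, "yaw": 0.015, "claw": 0}, {"dx": 0.69, "dy": -0.342, "dz": 0.02, "yaw": 0.015, "claw": 0}]'

```text
time: 42.12
tool_pos: [0.4488, 0.0225, 0.2578]
tool_rot: [-0.001, 0.702, 0.713, -0.001]
contact_force: [-0.0, 0.1, 0.5]
gripper_width: 0.499
grasp_force: 0.0
```

Run:
```python
from h import *
plan((.4526,.0222,.098,.017))
t=snap('top','t8')
b=t[180:245,375:460].astype(int);m=((b.max(2)-b.min(2)<50)&(b.max(2)>90)).astype(np.uint8);m[:7]=0;m[58:]=0;m[:,:12]=0;m[:,68:]=0
n,l,st,c=cv2.connectedComponentsWithStats(m)
for i in range(1,n):
    if st[i,4]>30: print(st[i],at('top',*(c[i]+[375,180]),.018))
```

```text
t 42.12 tcp [0.4488 0.0225 0.2578] psi 0.016 w 0.499 F [-0.   0.1  0.5] g 0.0
(0.4526, 0.0222, 0.098, 0.017) -> [-0.001, 0.009, 0.32] yaw -0.001
[ 12   7  56   4 196] [ 0.72156358 -0.26790099  0.018     ]
[ 46  29  14  13 140] [ 0.63387924 -0.31384501  0.018     ]
[ 21  30  14  13 102] [ 0.62940362 -0.23447414  0.018     ]
```

Both parts measure inside the bin. Next I'll grip the handle and draw the carriage back.

send_rows --increments '[{"dx": 0, "dy": 0.006, "dz": 0.06, "yaw": 0, "claw": 0}, {"dx": 0, "dy": 0.006, "dz": 0.12, "yaw": 0, "claw": 0}, {"dx": 0, "dy": 0.006, "dz": 0.18, "yaw": 0, "claw": 0}, {"dx": 0, "dy": 0.006, "dz": 0.24, "yaw": 0, "claw": 0}, {"dx": 0, "dy": 0.006, "dz": 0.29, "yaw": 0, "claw": 0}, {"dx": 0, "dy": 0.006, "dz": 0.318, "yaw": 0, "claw": 0}, {"dx": 0, "dy": 0.006, "dz": 0.318, "yaw": 0, "claw": 0}, {"dx": 0, "dy": 0.006, "dz": 0.318, "yaw": 0, "claw": 0.4}, {"dx": 0, "dy": 0.006, "dz": 0.318, "yaw": 0, "claw": 0.7}, {"dx": 0, "dy": 0.006, "dz": 0.318, "yaw": 0, "claw": 1}, {"dx": 0, "dy": 0.006, "dz": 0.318, "yaw": 0, "claw": 1}, {"dx": 0, "dy": 0.006, "dz": 0.318, "yaw": 0, "claw": 1}]'

```text
time: 43.68
tool_pos: [0.4532, 0.0231, 0.1024]
tool_rot: [0.001, 0.701, 0.713, 0.001]
contact_force: [-1.7, -0.6, 6.0]
gripper_width: 0.175
grasp_force: 61.2
```

Run:
```python
from h import *
z=manip.state()['tool_pos'][2]
plan((.4475,.331,z,.017))
```

```text
t 43.67 tcp [0.4532 0.0231 0.1024] psi 0.017 w 0.175 F [-1.7 -0.6  6. ] g 61.2
(0.4475, 0.331, np.float64(0.10241015854524256), 0.017) -> [0.616, -0.001, -0.0] yaw -0.0
```

Next I'll draw it back at about 0.13 m/s, with the selector off.

send_rows --increments '[{"dx": 0.01, "dy": 0, "dz": 0, "yaw": 0, "claw": 1}, {"dx": 0.03, "dy": 0, "dz": 0, "yaw": 0, "claw": 1}, {"dx": 0.06, "dy": 0, "dz": 0, "yaw": 0, "claw": 1}, {"dx": 0.095, "dy": 0, "dz": 0, "yaw": 0, "claw": 1}, {"dx": 0.13, "dy": 0, "dz": 0, "yaw": 0, "claw": 1}, {"dx": 0.165, "dy": 0, "dz": 0, "yaw": 0, "claw": 1}, {"dx": 0.2, "dy": 0, "dz": 0, "yaw": 0, "claw": 1}, {"dx": 0.235, "dy": 0, "dz": 0, "yaw": 0, "claw": 1}, {"dx": 0.27, "dy": 0, "dz": 0, "yaw": 0, "claw": 1}, {"dx": 0.305, "dy": 0, "dz": 0, "yaw": 0, "claw": 1}, {"dx": 0.34, "dy": 0, "dz": 0, "yaw": 0, "claw": 1}, {"dx": 0.375, "dy": 0, "dz": 0, "yaw": 0, "claw": 1}, {"dx": 0.41, "dy": 0, "dz": 0, "yaw": 0, "claw": 1}, {"dx": 0.445, "dy": 0, "dz": 0, "yaw": 0, "claw": 1}, {"dx": 0.48, "dy": 0, "dz": 0, "yaw": 0, "claw": 1}, {"dx": 0.515, "dy": 0, "dz": 0, "yaw": 0, "claw": 1}, {"dx": 0.55, "dy": -0.001, "dz": 0, "yaw": 0, "claw": 1}, {"dx": 0.585, "dy": -0.001, "dz": 0, "yaw": 0, "claw": 1}, {"dx": 0.61, "dy": -0.001, "dz": 0, "yaw": 0, "claw": 1}, {"dx": 0.615, "dy": -0.001, "dz": 0, "yaw": 0, "claw": 1}]'

```text
time: 46.18
tool_pos: [0.4477, 0.3298, 0.1024]
tool_rot: [0.002, 0.701, 0.714, -0.001]
contact_force: [-0.3, -9.1, 6.9]
gripper_width: 0.174
grasp_force: 61.5
```

send_rows --increments '[{"dx": 0, "dy": 0, "dz": 0, "yaw": 0, "claw": 1}, {"dx": 0, "dy": 0, "dz": 0, "yaw": 0, "claw": 0.1}, {"dx": 0, "dy": 0, "dz": 0, "yaw": 0, "claw": 0.1}, {"dx": 0, "dy": 0, "dz": 0, "yaw": 0, "claw": 0.1}, {"dx": 0, "dy": 0, "dz": -0.06, "yaw": 0, "claw": 0.1}, {"dx": 0, "dy": 0, "dz": -0.14, "yaw": 0, "claw": 0.1}, {"dx": 0, "dy": 0, "dz": -0.24, "yaw": 0, "claw": 0.1}, {"dx": 0, "dy": 0, "dz": -0.3, "yaw": 0, "claw": 0.1}, {"dx": 0, "dy": 0, "dz": -0.3, "yaw": 0, "claw": 0.1}, {"dx": 0, "dy": 0, "dz": -0.3, "yaw": 0, "claw": 0.1}]'

```text
time: 47.42
tool_pos: [0.4459, 0.3304, 0.2491]
tool_rot: [-0.0, 0.701, 0.713, -0.001]
contact_force: [-0.1, 0.2, 0.0]
gripper_width: 0.453
grasp_force: 0.0
```

Run:
```python
from h import *
plan()
t=snap('top','t9')
cv2.imwrite('pics/t9c.png',cv2.resize(t[140:320,190:500,::-1],None,fx=2.5,fy=2.5,interpolation=cv2.INTER_CUBIC))
```

```text
t 47.42 tcp [0.4459 0.3304 0.2491] psi 0.017 w 0.453 F [-0.1  0.2  0. ] g 0.0
```

View pics/t9c.png

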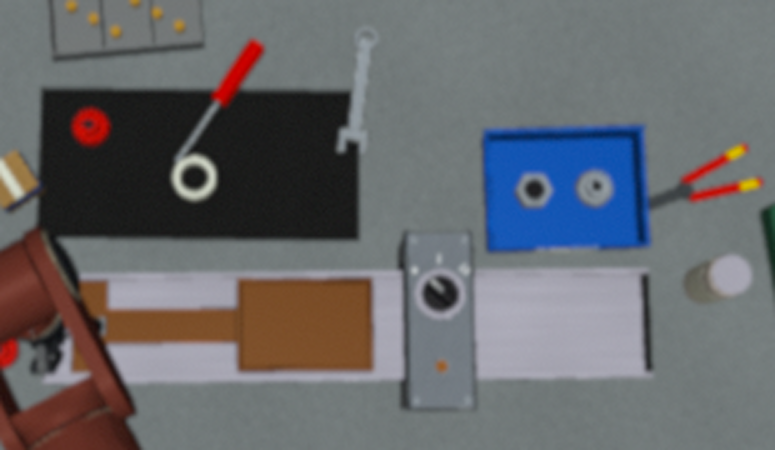

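Everything is in place: the carriage tray is on the infeed side (crop x 238–372, housing from 404), the selector is at the dot, and the nut (534,190) and gear (595,187) are in the bin.

```bash
python3 -c "
from h import *
print(manip.job_done())"
```

```text
the job is handed in; nothing more can be done
None
```

I demagnetised the gear and hex nut (the only parts present) and put them in the blue bin, with the selector at off and the empty carriage back on the infeed side; the job is handed in at about 47 s, but no verdict came back.

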